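# Complete the setter's kit without doubling up

## Robot

A 6-joint arm with a two-finger parallel gripper is mounted at the origin on a cart in front of the work surface, level with it; the furniture and walls round the work are solid. World frame = base frame: x ahead of the robot, y to its left, z up, the work surface at z = 0. Lengths are in m, angles in degrees, forces in N, time in s.
With the tool pointing down it reaches from about 0.35 to 0.725 m from the base axis. Payload 6 kg.
Tool frame: the origin (TCP) lies midway between the tips of the shut fingers; the grasp point (between the pads) lies 19 mm behind it (r.grip_point_offset is the distance from the TCP to the grasp point, in m); z points along the fingers, y is the direction in which the jaws open and shut (so a half turn about z gives the same grasp; the last joint's range is limited). The gripper opens to 85 mm and grips with 20 to 120 N. Pads are 22 mm wide; open, the fingers measure 114 mm over their backs; the gripper's body (76 mm by 85 mm) begins 54 mm behind the grasp point. The pads swing forward as they close: fully open they stand 13 mm farther back than shut.
Start: joints at [-51.927, 2.303, 4.859, 0, -92.561, -19.12], TCP at [0.195, -0.567, 0.2] pointing down, gripper open.
Joint ranges: [-146.85, 146.85], [-73.84, 115.35], [-62.03, 85.46], [-188.31, 113.3], [-161.28, -10.13], [-171.36, 171.36]. Speed limits (degrees/s): [147.25, 147.25, 172.46, 180, 180, 180].

## Interface

Orientations are given as a 3x3 rotation matrix whose columns are the frame's x, y, z axes.
In Python, from bench import readout, vision, r gives the robot as it stands. The module is installed in compiled form; this text tells all that it offers.
- The arm moves only by the tool send_rows, never from a script. Its argument "series" is a list of rows, each a list of 4 numbers: the shift along the tool's x, y, z scaled (see below), then the turn about the tool's z scaled (see below). In form: [[dx, dy, dz, twist], ...]. A call has 1 to 20 rows; each row shifts and turns the commanded pose from where the row before left it, along the tool's axes as they then stand; what a row does not reach is not made up. The controller multiplies each number of a shift by 250 mm and each number of a turn by 180 degrees. A row lasts 1/10 s, in which the tool goes at most 50 mm and 8.59 degrees, less where a joint would pass 70% of its speed; a pose out of reach is approached as far as the arm can. A call with a number of a shift or a turn outside -1 to 1 is refused whole. A call with a gripper value outside its range is refused whole. "fingers" is the opening in per cent of the stroke, from 0 (shut) to 100 (fully open), set as the call begins (left out, the last holds). The fingers move at their own pace and stop on an object; "force" is the grip in N (left out, the last holds). Time passes only in rows, so rows that do not move let the fingers close. It gives the time, the measured TCP pose, the force and the opening at its end, in the units of the state.
- readout.get_obs(): the state, without advancing time (a new reading comes with each control period).
- vision.snapshot(name): name is "scene" or "top"; returns a dict with "image" (384x512x3 uint8, red, green, blue), "intrinsics" (3x3 intrinsics, pixels), "world_to_cam" (4x4, takes a point from world to camera coordinates). Camera axes: x right, y up, looking along -z (the intrinsics and any distortion apply to the point x, -y, -z); pixel columns grow to the right and rows downward; lengths in m; the calibration is good to about 2 mm. A picture is of the moment at which its call begins. There is no depth.
- r.job_done(): hands the job in, once; it reports no verdict.
The state is a dict: "t": time; "joint_positions": joint angles; "joint_vel": joint speeds; "joint_efforts": joint torques, N m; "tcp_pos": TCP position; "ee_rot": TCP orientation; "wrist_force": force on the tool from outside, world axes, zero at the start; "ft_torque": the same for the moment, N m; "finger_gap": finger opening in m.
Only numpy, scipy, OpenCV 4.12 (cv2) and the standard library are available. Lean on these libraries where they do the work, as an engineer would, in place of code of your own. Each camera call takes 0.05 s, during which the arm holds its last target.

## Task

The blue kit tray must hold one green bracket, one punch and one die ring, a single part in each bay; one of the three is already in it. Take the two missing parts from the sloped ledge and set them down gently, without dropping them, flat in the two empty bays (the bracket on its base, web up), one to a bay, whichever way round. Leave on the ledge the part that the tray already has, and do not move the parts already in the blue tray or the yellow tray, nor the things standing about.

Things in the scene. Friction and masses are not known exactly. Their poses are not given: they have to be found in the camera images.
- bracket_1_centre (a point): green steel upside-down-T bracket: base plate 80 (x) x 60 (y) x 6 mm, upright web 74 mm long (x), 10 mm thick, top 50 mm above the underside, ribs at both ends, middle 50 mm of the web clear; 0.3 kg; point 25 mm above the underside, in the web; z from base to web. Starts on the ledge, lying on the 35 degree board against the lip; web along the slope
- bracket_2_centre (a point): second bracket, the same in shape, size and axes as bracket_1. It starts flat either in the left bay of the blue kit tray or in the yellow tray, and must stay there
- punch_1_centre (a point): grey round steel punch lying on its side, 90 mm long, 25 mm thick from its thick end to 9 mm past its middle, then tapering; 0.2 kg, balance point 6 mm from the middle towards the thick end; point at mid-length on its axis; y along it towards the thick end. Starts on the ledge, lying on the 35 degree board against the lip; thick end down the slope
- punch_2_centre (a point): second punch, the same in shape, size and axes as punch_1. It starts flat either in the left bay of the blue kit tray or in the yellow tray, and must stay there
- ring_1_centre (a point): dark steel die ring, 60 mm outer diameter, 30 mm high, blind for grasping in its 28 mm bore (take it by the outside), 0.37 kg; point on its axis half-way up, 15 mm above the underside; z along its axis. Starts on the ledge, lying on the 35 degree board against the lip
- ring_2_centre (a point): second ring, the same in shape, size and axes as ring_1. It starts flat either in the left bay of the blue kit tray or in the yellow tray, and must stay there
- kit_tray: blue plastic kit tray, fixed to the bench: 120 mm deep (x) by 350 mm wide (y), 18 mm high, three bays side by side along y, each 110 x 110 mm inside with walls 5 mm thick and a floor 4 mm above the bench; origin at the centre of its underside, x away from the robot, y to the left
- bay_left (a point): centre of the floor of the kit tray's left bay (+y), axes as the tray
- bay_middle (a point): centre of the floor of the kit tray's middle bay, axes as the tray
- bay_right (a point): centre of the floor of the kit tray's right bay (-y), axes as the tray
- ledge: grey parts ledge with a black rubber face, fixed: 300 mm wide (y), 110 mm deep, 95 mm high; its board rises towards its +x (away from the robot) at 35 degrees, with a 10 mm lip at its lower edge; bracket left, punch middle, ring right, 100 mm apart, no walls between. Origin at the centre of its underside; board face and lip meet 20 mm up, 52 mm before the origin
- other_tray: yellow plastic tray with two bays of 102 x 102 mm inside (112 x 219 x 18 mm), fixed at the right of the ledge, with parts of another job; origin at the centre of its underside; leave alone
- can_oil: green oil can with a bent spout, 71 mm wide, 144 mm high, behind the ledge; bystander; origin at its underside
- box_matches: matchbox 36 x 52 x 14 mm, at the left of the ledge; bystander; origin at its underside

How it is judged:
By the outcome, as a careful person would: the job done as asked, in the order asked, and still so for the second after the job is handed in, with the robot touching nothing.
It also fails if it takes over 72 s, if anything falls off the work surface, if the arm or the gripper's body presses on something with over 40 N, if the wrist force passes 120 N, or if a joint passes its speed limit or range.

## Working session

There is one attempt and no reset: what is moved stays moved. The work goes in short steps, Python scripts to look and compute and a tool call to move; the robot and the scene stay as the last step left them, time stands still between calls to the robot, and variables do not carry over. Pictures are saved under pics/ and viewed, and the job is handed in when it is done.

Besides the shell and the picture viewer there is one more tool, called after "Call:" as name(argument=value, ...) on one line, values as JSON. send_rows: Moves the arm, as the interface text tells. Its arguments: {"type":"object","properties":{"series":{"type":"array","items":{"type":"array","items":{"type":"number","minimum":-1,"maximum":1}}},"fingers":{"type":"number"},"force":{"type":"number"}},"required":["series"]}

```bash
mkdir -p pics; cat > h.py <<'E'
import numpy as np, cv2
from bench import readout, vision, r
def snap(name,fn):
    s=vision.snapshot(name); cv2.imwrite('pics/'+fn+'.png',s['image'][:,:,::-1]); np.savez('pics/'+fn+'.npz',image=s['image'],K=s['intrinsics'],T=s['world_to_cam']); return s
def load(fn):
    d=np.load('pics/'+fn+'.npz'); return d['image'],d['K'],d['T']
def proj(K,T,p):
    p=np.atleast_2d(p); c=p@T[:3,:3].T+T[:3,3]; c=c*[1,-1,-1]; q=c@K.T; return q[:,:2]/q[:,2:]
def ray(K,T,uv):
    d=np.linalg.inv(K)@np.array([uv[0],uv[1],1.0]); d=d*[1,-1,-1]
    R=T[:3,:3]; o=-R.T@T[:3,3]; d=R.T@d; return o,d/np.linalg.norm(d)
def onz(K,T,uv,z):
    o,d=ray(K,T,uv); return o+d*(z-o[2])/d[2]
def tri(a,b):
    (o1,d1),(o2,d2)=a,b
    A=np.stack([d1,-d2],1); t=np.linalg.lstsq(A,o2-o1,rcond=None)[0]
    p,q=o1+t[0]*d1,o2+t[1]*d2; return (p+q)/2,np.linalg.norm(p-q)
E
python3 - <<'E'
from h import *
o=readout.get_obs()
for k,v in o.items(): print(k,np.round(v,3).tolist())
for n in ('scene','top'):
    s=snap(n,n+'0'); print(n,np.round(s['intrinsics'],2).tolist(),np.round(s['world_to_cam'],4).tolist(),s.keys())
E
```

```text
t 0.0
joint_positions [-51.926, 2.339, 4.802, -0.026, -92.562, -19.12]
joint_vel [0.038, 0.022, -0.067, -0.018, 0.039, 0.069]
joint_efforts [0.0, -36.821, 34.742, 6.933, -0.005, -0.0]
tcp_pos [0.195, -0.567, 0.199]
ee_rot [[-0.946, -0.325, -0.001], [-0.325, 0.946, 0.002], [0.0, 0.002, -1.0]]
wrist_force [-0.674, -0.024, 0.107]
ft_torque [0.01, -0.009, -0.015]
finger_gap 0.086
scene [[482.89, 0.0, 250.18], [0.0, 482.89, 193.46], [0.0, 0.0, 1.0]] [[-0.4955, -0.8684, 0.0189, 0.2619], [0.3768, -0.1953, 0.9054, -0.3056], [-0.7826, 0.4557, 0.424, -0.8446], [0.0, 0.0, 0.0, 1.0]] dict_keys(['image', 'intrinsics', 'world_to_cam'])
top [[497.21, 0.0, 254.39], [0.0, 497.21, 184.11], [0.0, 0.0, 1.0]] [[-0.0189, -0.9995, -0.0255, -0.0171], [0.9969, -0.0208, 0.0763, -0.6113], [-0.0767, -0.024, 0.9968, -1.4672], [0.0, 0.0, 0.0, 1.0]] dict_keys(['image', 'intrinsics', 'world_to_cam'])
```

View pics/scene0.png

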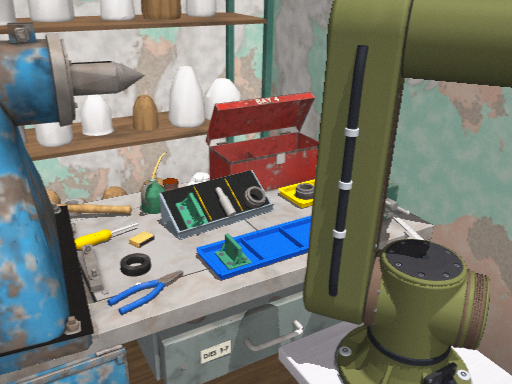

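View pics/top0.png

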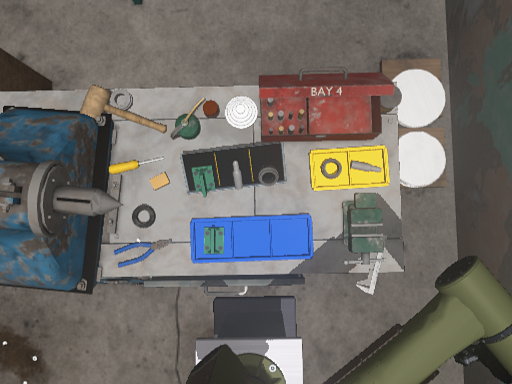

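The blue tray's left bay (top view, about 213,239) already holds the bracket. So the punch (about 237,174) and the ring (about 268,176) go to the middle and right bays, and the ledge bracket stays put. Next I'll zoom in and measure.

```bash
python3 - <<'E'
from h import *
im=load('top0')[0][130:270,170:400,::-1]; cv2.imwrite('pics/topc.png',cv2.resize(im,None,fx=3.4,fy=3.4,interpolation=cv2.INTER_CUBIC))
im=load('scene0')[0][155:285,150:330,::-1]; cv2.imwrite('pics/scenec.png',cv2.resize(im,None,fx=4.4,fy=4.4,interpolation=cv2.INTER_CUBIC))
E
```

```text
(no output)
```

View pics/topc.png

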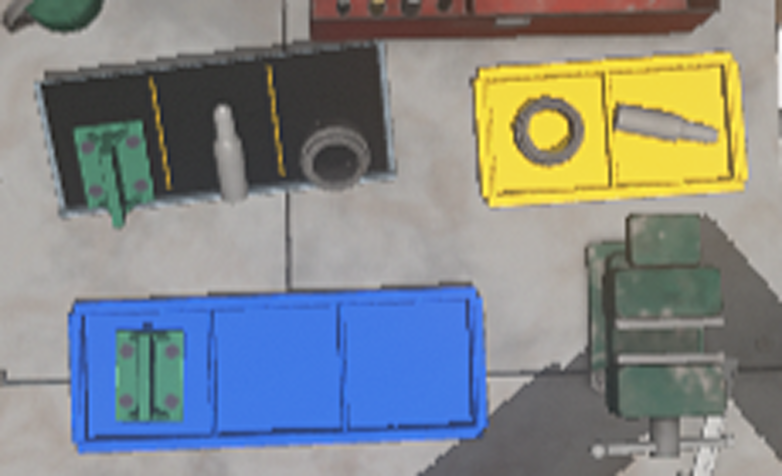

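View pics/scenec.png

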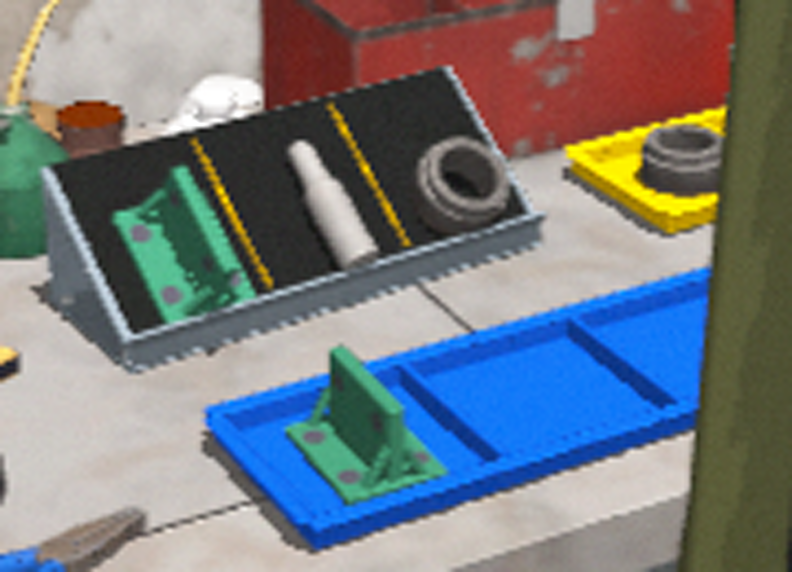

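```bash
python3 - <<'E'
from h import *
M={}
for n in ('top0','scene0'):
    im,K,T=load(n); M[n]=(im,K,T); print(n,'cam',np.round(-T[:3,:3].T@T[:3,3],3))
    hsv=cv2.cvtColor(im,cv2.COLOR_RGB2HSV); H,S,V=cv2.split(hsv)
    blue=((H>100)&(H<120)&(S>150)).astype(np.uint8)
    black=((V<60)&(S<90)).astype(np.uint8)
    roi=np.zeros_like(black)
    if n=='top0': roi[135:205,175:295]=1
    else: roi[165:240,155:280]=1
    for nm,m in (('blue',blue),('black',black*roi)):
        m=cv2.morphologyEx(m,cv2.MORPH_CLOSE,np.ones((3,3)))
        cs,_=cv2.findContours(m,cv2.RETR_EXTERNAL,cv2.CHAIN_APPROX_NONE)
        if nm=='black': cs=[np.concatenate([c for c in cs if cv2.contourArea(c)>20])]
        else:
            cs=[c for c in cs if 150<cv2.boundingRect(c)[0]+cv2.boundingRect(c)[2]/2<320]
            cs=[max(cs,key=cv2.contourArea)]
        h=cv2.convexHull(cs[0]); 
        e=0.02*cv2.arcLength(h,True); q=cv2.approxPolyDP(h,e,True)[:,0]
        print(n,nm,cv2.contourArea(h),q.tolist())
        z=0.018 if nm=='blue' else None
        if z: print(np.round([onz(K,T,p,z) for p in q],4).tolist())
E
```

```text
top0 cam [ 0.496 -0.065  1.509]
top0 blue 5282.5 [[311, 218], [309, 258], [191, 258], [192, 219]]
[[0.5063, -0.1961, 0.018], [0.3881, -0.1869, 0.018], [0.3941, 0.1642, 0.018], [0.5101, 0.1601, 0.018]]
top0 black 3581.0 [[279, 144], [282, 178], [189, 189], [182, 155]]
scene0 cam [-0.416  0.553  0.63 ]
scene0 blue 3828.5 [[311, 216], [307, 251], [222, 279], [197, 251]]
[[0.5107, -0.1807, 0.018], [0.3688, -0.0649, 0.018], [0.3623, 0.1655, 0.018], [0.4918, 0.1667, 0.018]]
scene0 black 3593.0 [[268, 202], [180, 229], [162, 193], [250, 171]]
```

```bash
python3 - <<'E'
from h import *
a=load('top0')[0][140:195,225:290,::-1]; a=cv2.resize(a,None,fx=11,fy=11,interpolation=cv2.INTER_NEAREST); cv2.imwrite('pics/topd.png',np.clip(a*1.6,0,255))
a=load('scene0')[0][170:225,205:275,::-1]; a=cv2.resize(a,None,fx=10.5,fy=10.5,interpolation=cv2.INTER_NEAREST); cv2.imwrite('pics/scened.png',np.clip(a*1.6,0,255))
E
```

```text
[ WARN:0@0.506] global loadsave.cpp:1063 imwrite_ Unsupported depth image for selected encoder is fallbacked to CV_8U.
```

View pics/topd.png

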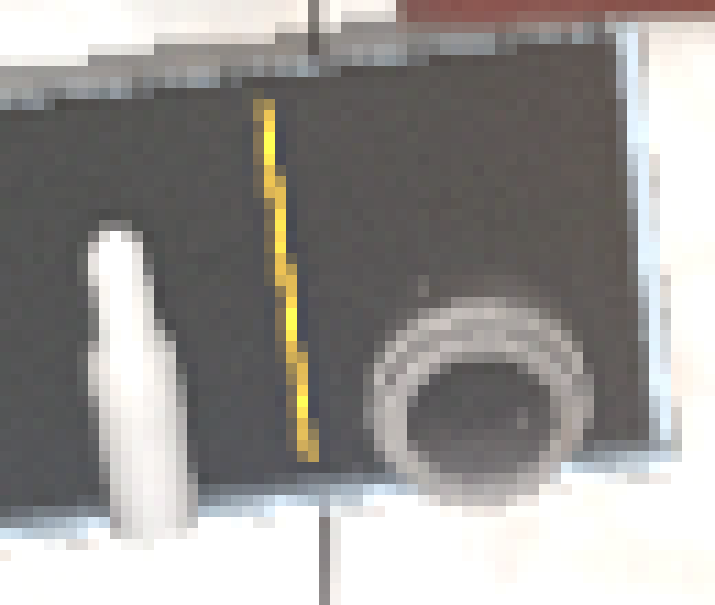

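View pics/scened.png

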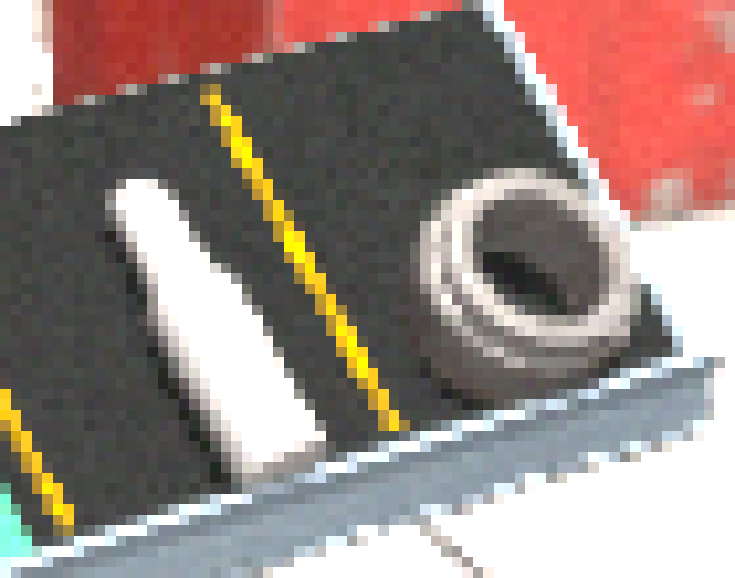

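```bash
python3 - <<'E'
from h import *
It,Kt,Tt=load('top0'); Is,Ks,Ts=load('scene0')
top=lambda x,y:(x/11+225-.5,y/11+140-.5)
sc=lambda x,y:(x/10.5+205-.5,y/10.5+170-.5)
def T3(a,b): return tri(ray(Kt,Tt,top(*a)),ray(Ks,Ts,sc(*b)))
for nm,a,b in [('ring',(480,402),(526,289)),('punch tip',(117,228),(138,186)),('punch thick lower end',(155,530),(283,462)),
   ('yel top',(265,100),(210,88)),('yel bot',(312,460),(400,430)),('face TR',(612,40),(485,8)),('face BR',(645,445),(680,350))]:
    p,e=T3(a,b); print(nm,np.round(p,4),'res',round(e,4))
# left corners from crops
tc=lambda x,y:(x/3.4+170-.5,y/3.4+130-.5); s2=lambda x,y:(x/4.4+150-.5,y/4.4+155-.5)
for nm,a,b in [('face TL',(42,82),(50,170)),('face BL',(62,206),(130,336)),('yel2 top',(153,78),(196,143)),('yel2 bot',(168,188),(268,288)),
  ('tray rim backL outer',(72,306),(207,412)),('tray frontL',(74,450),(310,530)),('div1 back',(213,308),(404,372)),('div1 front',(212,436),(492,456)),('div2 back',(343,305),(572,325)),('div2 front',(343,432),(668,402))]:
    p,e=tri(ray(Kt,Tt,tc(*a)),ray(Ks,Ts,s2(*b))); print(nm,np.round(p,4),'res',round(e,4))
# rows of punch
for nm,I,K,T,(x0,x1),rows in [('top',It,Kt,Tt,(230,245),range(170,184)),('scene',Is,Ks,Ts,(212,242),range(196,213))]:
    L=[]
    for y in rows:
        g=I[y,x0:x1].astype(float).mean(1); w=np.clip((g-70)/(g.max()-70),0,1); w=np.where(w>.15,w,0)
        L.append(((w*np.arange(x0,x1)).sum()/w.sum(),y,w.sum()))
    L=np.array(L); print(nm,np.round(L[::4],2).tolist()); c=np.polyfit(L[:,1],L[:,0],1); print(c)
    np.save('pics/pl_'+nm+'.npy',c)
ct=np.load('pics/pl_top.npy'); cs=np.load('pics/pl_scene.npy')
def plane(K,T,c,y1,y2):
    o,d1=ray(K,T,(np.polyval(c,y1),y1)); _,d2=ray(K,T,(np.polyval(c,y2),y2)); n=np.cross(d1,d2); return n/np.linalg.norm(n),o
n1,o1=plane(Kt,Tt,ct,165,185); n2,o2=plane(Ks,Ts,cs,190,212)
d=np.cross(n1,n2); d/=np.linalg.norm(d); 
if d[0]<0:d=-d
p=np.linalg.lstsq(np.array([n1,n2,[1,0,0]]),np.array([n1@o1,n2@o2,.60]),rcond=None)[0]
print('axis dir',d,'at x=.6',p,'slope deg',np.degrees(np.arctan2(d[2],np.hypot(d[0],d[1]))),'yaw',np.degrees(np.arctan2(d[1],d[0])))
E
```

```text
ring [ 0.6316 -0.0713  0.0483] res 0.0011
punch tip [0.6762 0.0225 0.0801] res 0.0031
punch thick lower end [0.6003 0.0177 0.0323] res 0.0003
yel top [ 0.7086 -0.0164  0.0879] res 0.0009
yel bot [ 0.6188 -0.0257  0.0228] res 0.0021
face TR [ 0.7217 -0.1083  0.0893] res 0.0028
face BR [ 0.6215 -0.1153  0.0245] res 0.0006
face TL [0.6986 0.177  0.086 ] res 0.0013
face BL [0.5966 0.1707 0.0214] res 0.0022
yel2 top [0.7    0.082  0.0836] res 0.0023
yel2 bot [0.6104 0.0763 0.0226] res 0.0023
tray rim backL outer [0.5079 0.1628 0.0163] res 0.0036
tray frontL [0.3818 0.1625 0.0158] res 0.0031
div1 back [0.5045 0.04   0.0093] res 0.0005
div1 front [0.394  0.0444 0.0164] res 0.005
div2 back [ 0.505  -0.075   0.0098] res 0.0001
div2 front [ 0.3957 -0.0705  0.0162] res 0.005
top [[236.31, 170.0, 4.91], [236.56, 174.0, 6.44], [237.39, 178.0, 6.64], [237.82, 182.0, 6.3]]
[1.38871216e-01 2.12590005e+02]
scene [[223.63, 196.0, 6.88], [225.21, 200.0, 8.26], [227.7, 204.0, 8.57], [229.35, 208.0, 8.17], [230.94, 212.0, 6.34]]
[  0.48884264 127.62112747]
axis dir [0.77956493 0.06551359 0.62288562] at x=.6 [0.6        0.01745214 0.03512965] slope deg 38.52716534014262 yaw 4.803773109858019
```

Both views agree with the ledge geometry: punch centre about (0.639, 0.0205, 0.056), ring centre about (0.632, -0.071, 0.049), ledge yaw about 4.8°, and the tray centre near (0.450, -0.015) with yaw about -1.2°. I'll take the punch first.

Call:
send_rows(series=[[0,0,-0.16,0.0394],[0,0,-0.16,0.0394],[0,0,-0.12,0],[-0.1212,0.1371,0,0],[-0.1212,0.1371,0,0],[-0.1212,0.1371,0,0],[-0.1212,0.1371,0,0],[-0.1212,0.1371,0,0],[-0.1212,0.1371,0,0],[-0.1212,0.1371,0,0],[-0.1212,0.1371,0,0],[-0.1212,0.1371,0,0],[-0.1212,0.1371,0,0],[-0.1212,0.1371,0,0],[-0.1212,0.1371,0,0],[-0.1212,0.1371,0,0],[-0.1212,0.1371,0,0],[-0.1212,0.1371,0,0],[-0.1212,0.1371,0,0]], fingers=45, force=30)

```text
t: 2.0
tcp_pos: [0.6332, 0.0211, 0.31]
ee_rot: [[-0.997, -0.083, -0.001], [-0.083, 0.997, 0.0], [0.001, 0.0, -1.0]]
wrist_force: [0.6, -0.8, 0.7]
finger_gap: 0.0383
```

```bash
cat >> h.py <<'E'
def go(target,yaw=None):
    """print tool-frame delta in row units to world target; yaw = world angle of tool y minus 90"""
    o=readout.get_obs(); R=np.array(o['ee_rot']); p=np.array(o['tcp_pos'])
    cy=np.degrees(np.arctan2(R[1,1],R[0,1]))-90
    tw=0 if yaw is None else -(yaw-cy)
    print('t',round(o['t'],2),'pos',np.round(p,4),'yaw',round(cy,2),'gap',round(o['finger_gap'],4),'F',np.round(o['wrist_force'],1),'j',np.round(o['joint_positions'],0))
    if target is not None:
        y=np.radians(cy if yaw is None else yaw); Rt=np.array([[-np.cos(y),-np.sin(y),0],[-np.sin(y),np.cos(y),0],[0,0,-1]]).T
        print('delta units',np.round(Rt.T@(np.array(target)-p)/.25,4),'twist units',round(tw/180,4))
E
python3 -c "
from h import *
go([.6323,.0200,.13],4.8)
snap('scene','s1');snap('top','t1')"
```

```text
t 2.0 pos [0.6332 0.0211 0.31  ] yaw 4.79 gap 0.0383 F [ 0.6 -0.8  0.7] j [  20.   10.   25.   -0. -105. -105.]
delta units [ 0.0039 -0.0042  0.72  ] twist units -0.0001
```

Call:
send_rows(series=[[0.004,-0.004,0.16,0],[0,0,0.16,0],[0,0,0.16,0],[0,0,0.16,0],[0,0,0.08,0],[0,0,0,0],[0,0,0,0]])

```text
t: 2.8
tcp_pos: [0.6317, 0.0179, 0.1314]
ee_rot: [[-0.997, -0.083, 0.001], [-0.083, 0.997, -0.001], [-0.001, -0.001, -1.0]]
wrist_force: [0.1, -0.6, 0.8]
finger_gap: 0.0385
```

```bash
python3 -c "
from h import *
go([.6323,.0200,.06],4.8)
a=snap('scene','s2')['image'];b=snap('top','t2')['image']
a=cv2.resize(a[120:240,180:300],None,fx=4,fy=4);b=cv2.resize(b[100:220,180:300],None,fx=3.3,fy=4)
cv2.imwrite('pics/c2.png',np.hstack([a,np.ascontiguousarray(b[:,:318])])[:,:,::-1])"
```

```text
t 2.8 pos [0.6317 0.0179 0.1314] yaw 4.77 gap 0.0385 F [ 0.1 -0.6  0.8] j [  20.    7.    3.    0.  -86. -105.]
delta units [-0.0032  0.0082  0.2855] twist units -0.0002
```

View pics/c2.png

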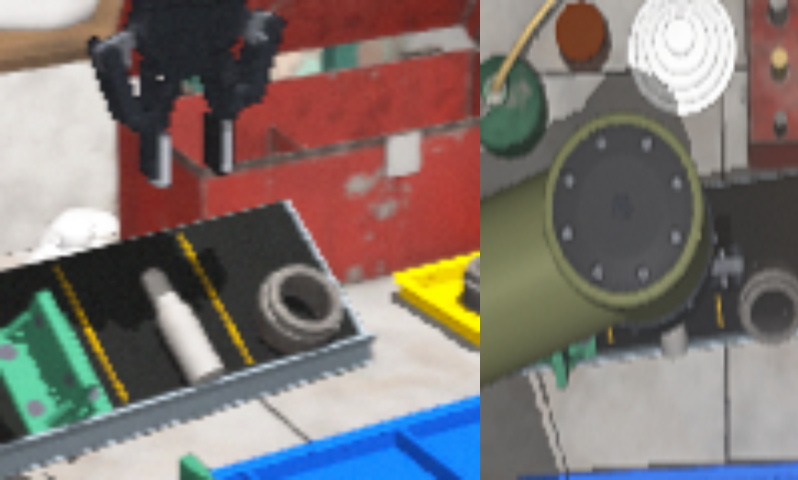

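```bash
python3 -c "
from h import *
I,K,T=load('s2')
go(None);go(None)
for z in (.1314,.1334,.1354): print(proj(K,T,[.6317,.0179,z]))
for u in [(219.2,165.7),(234.5,162.5)]:
    o,d=ray(K,T,u); n=np.array([.9965,.0837,0]); t=(n@[.6317,.0179,0]-n@o)/(n@d); print(o+t*d)
"
```

```text
t 2.9 pos [0.6325 0.0182 0.1329] yaw 4.76 gap 0.0384 F [0.3 0.7 1.1] j [  20.    7.    3.    0.  -86. -105.]
t 2.9 pos [0.6325 0.0182 0.1329] yaw 4.76 gap 0.0384 F [0.3 0.7 1.1] j [  20.    7.    3.    0.  -86. -105.]
[[225.89131729 175.31264843]]
[[225.88946308 174.61430191]]
[[225.8876064  173.91502518]]
[0.63000055 0.03813304 0.16298452]
[ 0.63394727 -0.00885508  0.16212362]
```

```bash
python3 -c "
from h import *
I,K,T=load('s2')
a=cv2.resize(I[110:200,190:270],None,fx=7,fy=6.6,interpolation=cv2.INTER_NEAREST).astype(float)
cv2.imwrite('pics/c3.png',np.clip(a*1.8,0,255).astype(np.uint8)[:,:,::-1])"
```

```text
(no output)
```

View pics/c3.png

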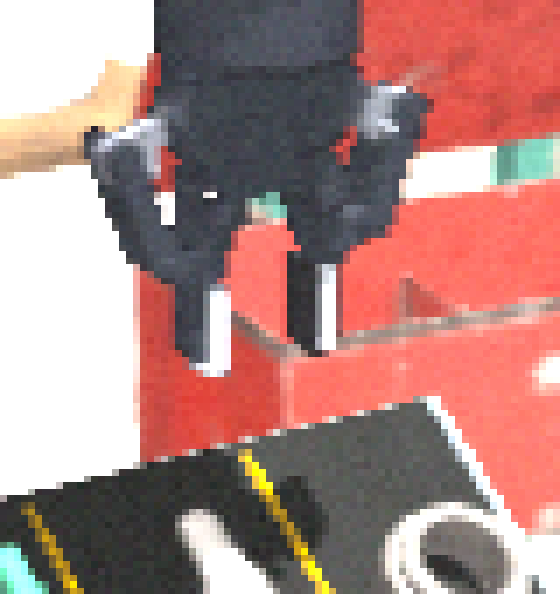

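```bash
python3 -c "
from h import *
I,K,T=load('t2')
for z in (.25,.35,.45): print(onz(K,T,(223.3,151.3),z))
I,K,T=load('s1')
print(proj(K,T,[.6332,.0211,.31]))
a=cv2.resize(I[0:220,150:330],None,fx=4.4,fy=2.7,interpolation=cv2.INTER_NEAREST)
a=cv2.resize(I[0:220,150:330],None,fx=2.7,fy=2.7,interpolation=cv2.INTER_NEAREST)
b=load('s2')[0][0:220,150:330]; b=cv2.resize(b,None,fx=1.7,fy=2.7)
cv2.imwrite('pics/c4.png',np.hstack([a,b]).astype(np.uint8)[:,:,::-1])"
```

```text
[0.67911401 0.04321117 0.25      ]
[0.66460051 0.03461685 0.35      ]
[0.65008702 0.02602254 0.45      ]
[[224.29114468 109.06055124]]
```

View pics/c4.png

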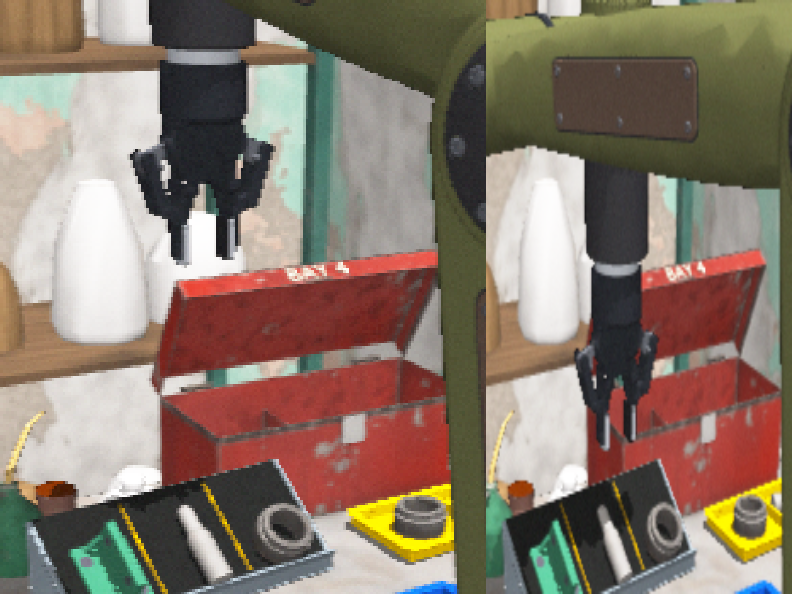

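The scene view puts the fingertips about 28 mm above the reported TCP. I won't rely on either value yet. First I'll shut the fingers here and look again.

Call:
send_rows(series=[[0,0,0,0],[0,0,0,0],[0,0,0,0],[0,0,0,0],[0,0,0,0],[0,0,0,0],[0,0,0,0],[0,0,0,0]], fingers=0)

```text
t: 3.7
tcp_pos: [0.6315, 0.0183, 0.1303]
ee_rot: [[-0.997, -0.083, -0.0], [-0.083, 0.997, 0.0], [0.0, 0.0, -1.0]]
wrist_force: [0.0, 0.2, 0.5]
finger_gap: -0.0002
```

```bash
python3 -c "
from h import *
go(None)
I,K,T=load('s2'); J=snap('scene','s3')['image']; go(None)
f=lambda I:cv2.resize(I[110:200,195:255],None,fx=6.5,fy=6.5,interpolation=cv2.INTER_NEAREST).astype(float)*1.7
cv2.imwrite('pics/c5.png',np.clip(np.hstack([f(I),f(J)]),0,255).astype(np.uint8)[:,:,::-1])
for z in (.10,.1325,.15,.165,.18): print(z,proj(K,T,[.632,.0182,z]))"
```

```text
t 3.7 pos [0.6315 0.0183 0.1303] yaw 4.77 gap -0.0002 F [0.  0.2 0.5] j [  20.    7.    3.   -0.  -86. -105.]
t 3.75 pos [0.6315 0.0183 0.1304] yaw 4.77 gap 0.0001 F [-0.2 -0.2 -0.3] j [  20.    7.    3.   -0.  -86. -105.]
0.1 [[225.76861101 186.13631142]]
0.1325 [[225.73716486 174.90946837]]
0.15 [[225.71994904 168.76310804]]
0.165 [[225.70503134 163.43721966]]
0.18 [[225.68996237 158.05732762]]
```

View pics/c5.png

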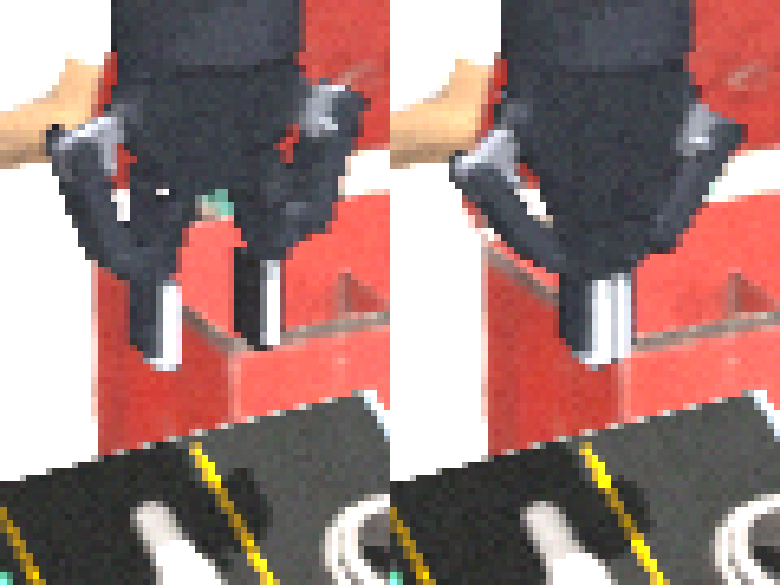

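```bash
python3 -c "
from h import *
It,Kt,Tt=load('t2'); Is,Ks,Ts=load('s2')
print(np.abs(Ts-load('scene0')[2]).max(),np.abs(Tt-load('top0')[2]).max())
print(tri(ray(Kt,Tt,(254.8,166.3)),ray(Ks,Ts,(247,124.5))))
for z in (.18,.2,.22,.25): print(onz(Kt,Tt,(254.8,166.3),z))
print(r.grip_point_offset,[a for a in dir(r) if a[0]!='_'])
a=cv2.resize(It[135:190,195:275],None,fx=9,fy=9,interpolation=cv2.INTER_NEAREST).astype(float)*1.7
cv2.imwrite('pics/c6.png',np.clip(a,0,255).astype(np.uint8)[:,:,::-1])"
```

```text
0.0 0.0
(array([ 0.63517268, -0.04060948,  0.26190317]), np.float64(0.008750185652611906))
[ 0.64672152 -0.03501739  0.18      ]
[ 0.64445938 -0.03546807  0.2       ]
[ 0.64219724 -0.03591875  0.22      ]
[ 0.63880403 -0.03659477  0.25      ]
0.0187 ['MotionError', 'grip_point_offset', 'job_done']
```

View pics/c6.png

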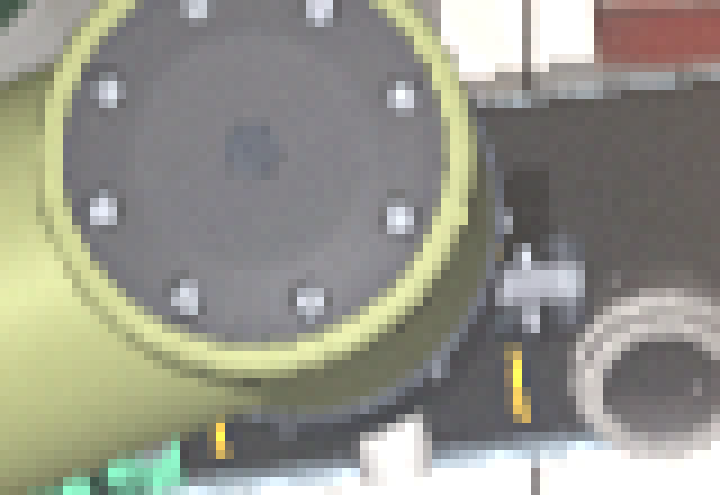

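```bash
python3 -c "
from h import *
I,K,T=load('scene0')
for z in (0,.1,.2,.3): print(z,proj(K,T,[0,0,z]))
I,K,T=load('top0')
for z in (0,.1,.2,.4): print(z,proj(K,T,[0,0,z]), proj(K,T,[.195,-.567,z]))
"
```

```text
0 [[399.93220915 368.1980334 ]]
0.1 [[408.98503227 322.92842481]]
0.2 [[419.04836751 272.6056425 ]]
0.3 [[430.3014123  216.33359054]]
0 [[248.59171154 391.26618028]] [[439.22641794 321.27139283]]
0.1 [[247.24242069 403.59340313]] [[451.75992451 328.48941982]]
0.2 [[245.68096488 417.85898097]] [[466.26208653 336.84119242]]
0.4 [[241.68404398 454.37515132]] [[503.37341363 358.21354812]]
```

View pics/s2.png

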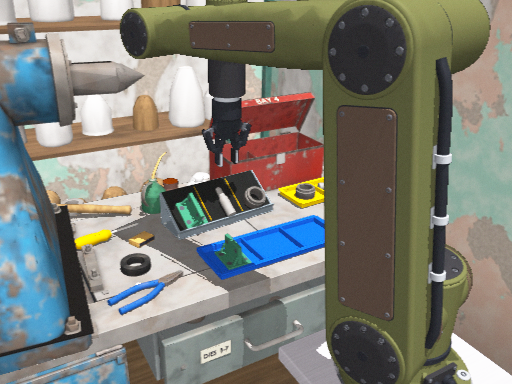

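View pics/t2.png

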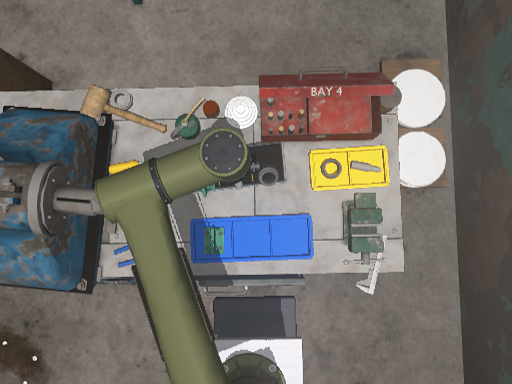

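```bash
python3 -c "
from h import *
It,Kt,Tt=load('t2'); Is,Ks,Ts=load('s2')
f=lambda a,b: print(tri(ray(Kt,Tt,a),ray(Ks,Ts,b)))
f((98,190),(138,32))
f((118,203),(143,77))
f((223,151),(226,10))
It,Kt,Tt=load('t1'); Is,Ks,Ts=load('s1')
a=np.hstack([cv2.resize(It,(400,300)),cv2.resize(Is,(400,300))]);cv2.imwrite('pics/c7.png',a[:,:,::-1])
"
```

```text
(array([0.56286343, 0.26110336, 0.51482509]), np.float64(0.027826300943470203))
(array([0.54258597, 0.25560698, 0.42720289]), np.float64(0.010363835592587672))
(array([0.63639942, 0.01671628, 0.54067405]), np.float64(0.00471815083524394))
```

View pics/c7.png

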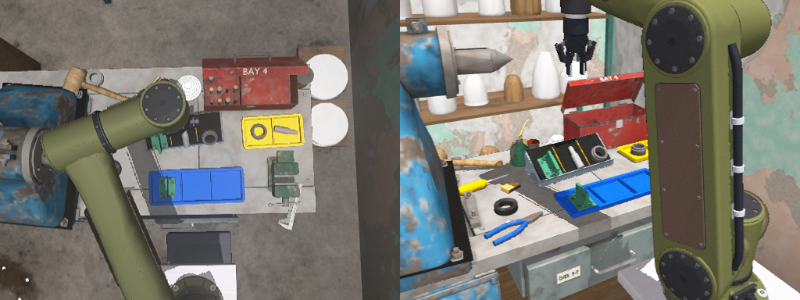

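The camera evidence conflicts with the reported TCP height: by the scene view the gripper stands about 27 mm higher. I'll settle it by lightly touching the empty middle bay's floor with shut fingers, well away from the tailstock. That also checks the floor height.

```bash
python3 -c "
from h import *
go([.450,-.015,.06],-1.2)
I,K,T=load('top0')
print(onz(K,T,(251.6,238.0),.018))
It,Kt,Tt=load('top0'); Is,Ks,Ts=load('scene0')
a=cv2.resize(It[150:240,60:150],None,fx=4.2,fy=5); b=cv2.resize(Is[30:130,50:160],None,fx=3.5,fy=4.5)
cv2.imwrite('pics/c8.png',np.hstack([a,b])[:,:,::-1])
" ; python3 -c "
import cv2;print(cv2.imread('pics/c8.png').shape)"
```

```text
t 3.75 pos [0.6315 0.0183 0.1304] yaw 4.77 gap 0.0001 F [-0.2 -0.2 -0.3] j [  20.    7.    3.   -0.  -86. -105.]
delta units [ 0.723  -0.1483  0.2815] twist units 0.0332
[ 0.45017107 -0.01774636  0.018     ]
(450, 763, 3)
```

View pics/c8.png

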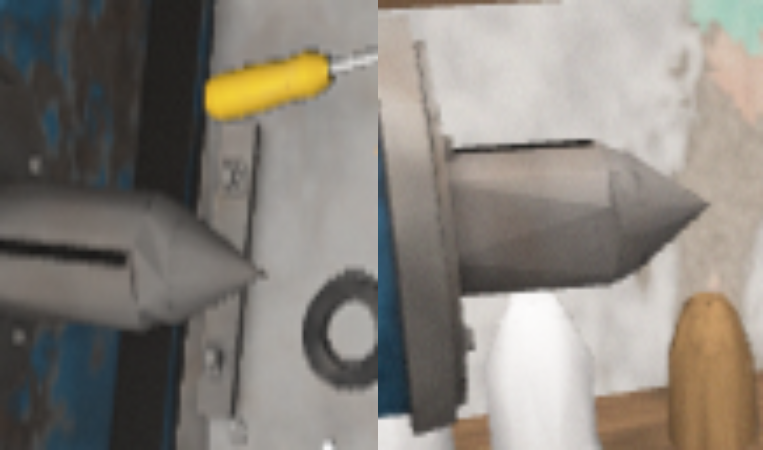

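```bash
python3 -c "
from h import *
It,Kt,Tt=load('top0'); Is,Ks,Ts=load('scene0')
print('tip',tri(ray(Kt,Tt,(122.6,204.5)),ray(Ks,Ts,(143.8,75.3))))
print('stub root top/bot', tri(ray(Kt,Tt,(60+165/4.2-.5,150+195/5-.5)),ray(Ks,Ts,(50+(595-378)/3.5-.5,30+142/4.5-.5))))
for z in (.45,.5,.55): print(z,onz(Kt,Tt,(98,190),z),onz(Kt,Tt,(122.6,204.5),z-.05))
a=load('t2')[0][130:250,60:260];a=cv2.circle(np.ascontiguousarray(a),(63,74),1,(255,0,0),-1)
cv2.imwrite('pics/c9.png',cv2.resize(a,None,fx=3.9,fy=3.9)[:,:,::-1])
a=load('s2')[0][0:120,100:300]
cv2.imwrite('pics/c10.png',cv2.resize(a,None,fx=3.9,fy=3.9)[:,:,::-1])
"
```

```text
tip (array([0.54070444, 0.24953664, 0.42913895]), np.float64(0.0008894378138714656))
stub root top/bot (array([0.5763583 , 0.29814607, 0.45359293]), np.float64(0.007578269206571303))
0.45 [0.57225211 0.29722147 0.45      ] [0.54206086 0.25847303 0.4       ]
0.5 [0.56867172 0.28011483 0.5       ] [0.54000366 0.24388559 0.45      ]
0.55 [0.56509134 0.26300819 0.55      ] [0.53794646 0.22929815 0.5       ]
```

View pics/c9.png

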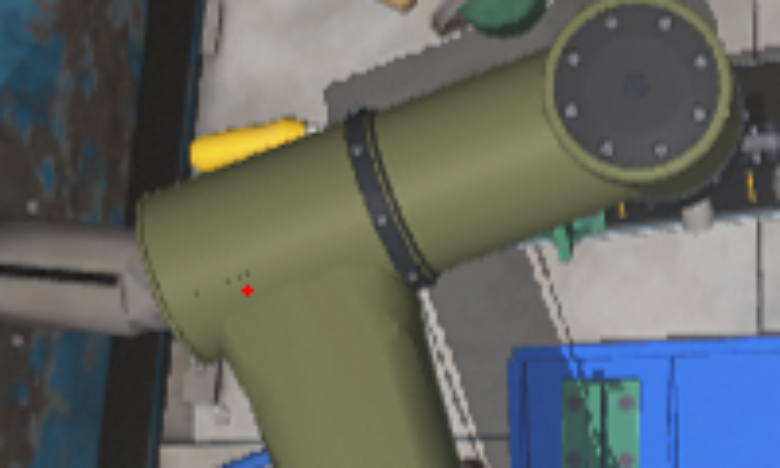

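View pics/c10.png

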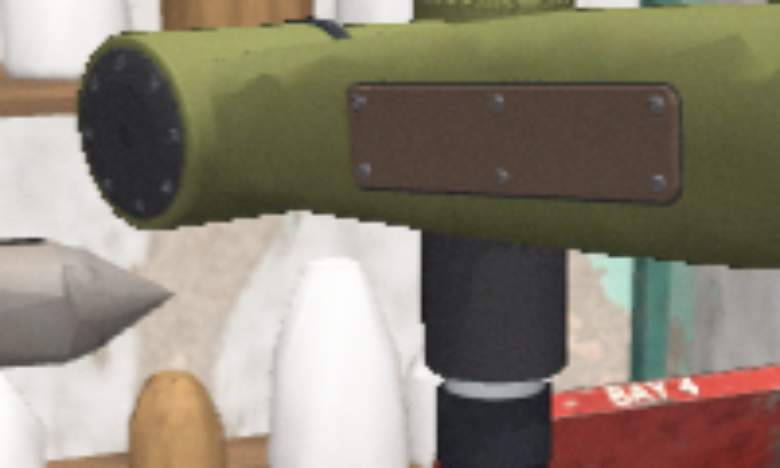

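```bash
python3 -c "
from h import *
It,Kt,Tt=load('top0'); Is,Ks,Ts=load('scene0')
f=lambda a,b: print(tri(ray(Kt,Tt,a),ray(Ks,Ts,b)))
f((105.1,200.3),(132.8,33.3))
# rim lowest point scene c10 (140,220), highest (125,45)
for z in (.45,.5,.55):
  print(z, [onz(Kt,Tt,(60+a/3.9-.5,130+b/3.9-.5),z).round(3) for a,b in ((143,195),(212,358))])
"
```

```text
(array([0.54687059, 0.26253025, 0.50960561]), np.float64(0.0006343011569867672))
0.45 [array([0.595, 0.301, 0.45 ]), array([0.504, 0.263, 0.45 ])]
0.5 [array([0.59 , 0.284, 0.5  ]), array([0.504, 0.247, 0.5  ])]
0.55 [array([0.586, 0.267, 0.55 ]), array([0.504, 0.232, 0.55 ])]
```

The tailstock tip triangulates at (0.541, 0.250, 0.429). The arm's elbow cap, now at (0.547, 0.263, 0.510) with radius about 0.046, would hit it if I went straight down on the punch. So I'll take the ring first. For the punch I'll come in with the TCP farther right and let the left finger draw it over. Now the floor touch test in the middle bay.

Call:
send_rows(series=[[0.18,-0.037,0,0.033],[0.18,-0.037,0,0],[0.18,-0.037,0,0],[0.183,-0.037,0.0,0],[0,0,0.14,0],[0,0,0.14,0],[0,0,0.06,0],[0,0,0,0],[0,0,0,0]])

```text
t: 4.65
tcp_pos: [0.4519, -0.0198, 0.0466]
ee_rot: [[-1.0, 0.02, 0.001], [0.02, 1.0, -0.001], [-0.001, -0.001, -1.0]]
wrist_force: [-0.1, -0.3, -0.1]
finger_gap: 0.0002
```

```bash
python3 -c "
from h import *
go([.450,-.015,.03],-1.2)
I=snap('scene','s5')['image']
cv2.imwrite('pics/c11.png',cv2.resize(I[150:290,190:340],None,fx=4,fy=4)[:,:,::-1])
_,K,T=load('s5')
for z in (.03,.045,.06,.075,.09): print(z,proj(K,T,[.45,-.015,z]))
"
```

```text
t 4.65 pos [ 0.4519 -0.0198  0.0466] yaw -1.16 gap 0.0002 F [-0.1 -0.3 -0.1] j [  23.  -20.  -31.    0.  -79. -114.]
delta units [0.0081 0.019  0.0664] twist units 0.0002
0.03 [[271.48788351 236.41851153]]
0.045 [[271.71776817 231.11229573]]
0.06 [[271.95013503 225.74878559]]
0.075 [[272.1850245  220.32704812]]
0.09 [[272.42247791 214.84612994]]
```

View pics/c11.png

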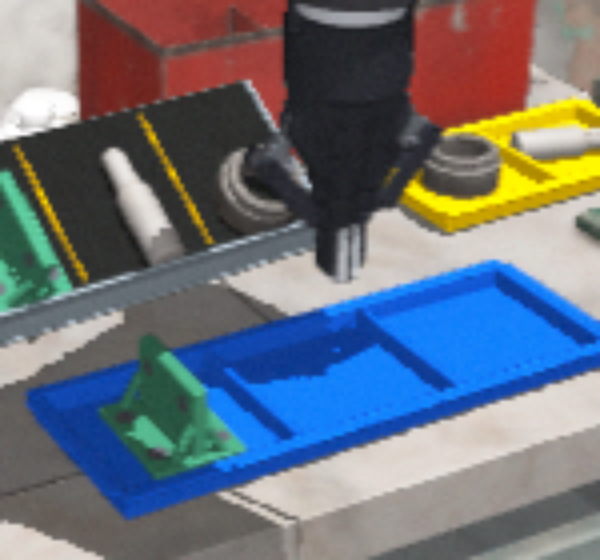

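Call:
send_rows(series=[[0,0.012,0.04,0],[0,0,0.04,0],[0,0,0.03,0],[0,0,0.016,0],[0,0,0.008,0],[0,0,0,0],[0,0,0,0]])

```text
t: 5.4
tcp_pos: [0.4514, -0.0166, 0.0122]
ee_rot: [[-1.0, 0.02, 0.0], [0.02, 1.0, 0.0], [-0.0, 0.0, -1.0]]
wrist_force: [1.0, -0.6, 1.1]
finger_gap: 0.0002
```

```bash
python3 -c "
from h import *
go([.450,-.015,.004],-1.2)
I=snap('scene','s6')['image']
cv2.imwrite('pics/c12.png',cv2.resize(I[150:290,190:340],None,fx=4,fy=4)[:,:,::-1])
"
```

```text
t 5.4 pos [ 0.4514 -0.0166  0.0122] yaw -1.17 gap 0.0002 F [ 1.  -0.6  1.1] j [  24.  -18.  -33.    0.  -75. -115.]
delta units [0.0058 0.0065 0.0328] twist units 0.0002
```

View pics/c12.png

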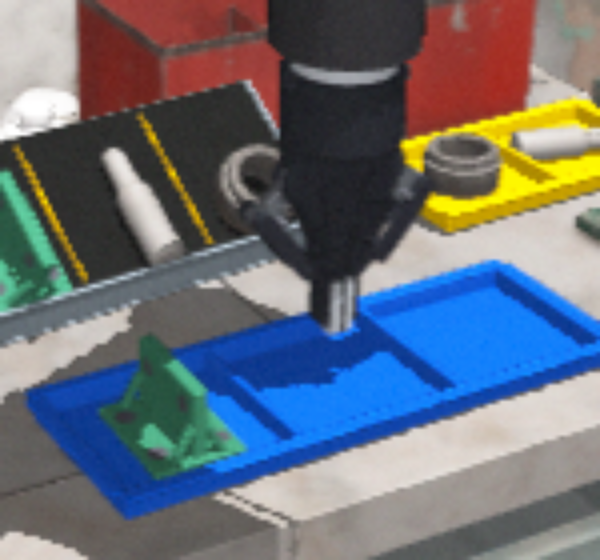

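Call:
send_rows(series=[[0,0,0.016,0],[0,0,0,0],[0,0,0,0]])

```text
t: 5.75
tcp_pos: [0.4511, -0.0167, 0.0078]
ee_rot: [[-1.0, 0.02, -0.0], [0.02, 1.0, -0.0], [0.0, -0.0, -1.0]]
wrist_force: [-0.3, 1.5, 0.3]
finger_gap: 0.0
```

Call:
send_rows(series=[[0,0,0.012,0],[0,0,0,0],[0,0,0,0]])

```text
t: 6.05
tcp_pos: [0.4511, -0.0167, 0.0048]
ee_rot: [[-1.0, 0.02, -0.0], [0.02, 1.0, -0.0], [0.0, -0.0, -1.0]]
wrist_force: [-0.1, 0.5, -0.3]
finger_gap: 0.0003
```

Call:
send_rows(series=[[0,0,0.008,0],[0,0,0,0],[0,0,0,0]])

```text
t: 6.35
tcp_pos: [0.4511, -0.0166, 0.0028]
ee_rot: [[-1.0, 0.02, -0.0], [0.02, 1.0, 0.0], [0.0, -0.0, -1.0]]
wrist_force: [-0.4, -0.6, 1.3]
finger_gap: 0.0
```

No contact at 0.003, although the floor should be at 0.004. That supports the camera. I'll keep going in small steps.

Call:
send_rows(series=[[0,0,0.008,0],[0,0,0,0],[0,0,0.008,0],[0,0,0,0],[0,0,0,0]])

```text
t: 6.85
tcp_pos: [0.4511, -0.0166, -0.0012]
ee_rot: [[-1.0, 0.02, -0.0], [0.02, 1.0, 0.0], [0.0, 0.0, -1.0]]
wrist_force: [-0.1, 0.2, 0.2]
finger_gap: -0.0001
```

Call:
send_rows(series=[[0,0,0.008,0],[0,0,0,0],[0,0,0.008,0],[0,0,0,0],[0,0,0,0]])

```text
t: 7.35
tcp_pos: [0.4511, -0.0167, -0.0052]
ee_rot: [[-1.0, 0.02, -0.0], [0.02, 1.0, -0.0], [0.0, -0.0, -1.0]]
wrist_force: [0.1, -0.5, -0.2]
finger_gap: 0.0003
```

Call:
send_rows(series=[[0,0,0.008,0],[0,0,0,0],[0,0,0.008,0],[0,0,0,0],[0,0,0,0]])

```text
t: 7.85
tcp_pos: [0.4511, -0.0167, -0.0092]
ee_rot: [[-1.0, 0.02, -0.0], [0.02, 1.0, -0.0], [0.0, -0.0, -1.0]]
wrist_force: [0.1, -0.2, -0.1]
finger_gap: 0.0001
```

```bash
python3 -c "
from h import *
go([.450,-.015,.004],-1.2)
I=snap('scene','s7')['image']
cv2.imwrite('pics/c13.png',cv2.resize(I[150:290,190:340],None,fx=4,fy=4)[:,:,::-1])
"
```

```text
t 7.85 pos [ 0.4511 -0.0167 -0.0092] yaw -1.17 gap 0.0001 F [ 0.1 -0.2 -0.1] j [  24.  -17.  -35.   -0.  -72. -115.]
delta units [ 0.0046  0.0065 -0.0528] twist units 0.0002
```

View pics/c13.png

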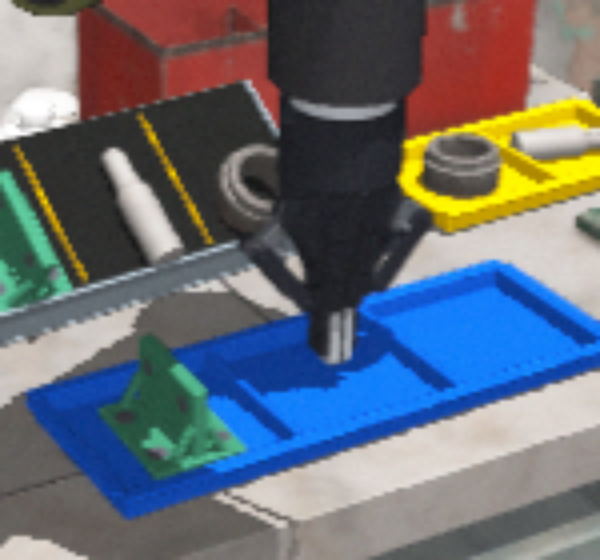

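Call:
send_rows(series=[[0,0,0.016,0],[0,0,0,0],[0,0,0.016,0],[0,0,0,0],[0,0,0.008,0],[0,0,0,0],[0,0,0,0]])

```text
t: 8.6
tcp_pos: [0.4512, -0.0166, -0.0191]
ee_rot: [[-1.0, 0.02, -0.0], [0.02, 1.0, 0.0], [0.0, 0.0, -1.0]]
wrist_force: [-1.1, 0.1, -0.3]
finger_gap: 0.0002
```

Call:
send_rows(series=[[0,0,0.006,0],[0,0,0,0],[0,0,0.006,0],[0,0,0,0],[0,0,0,0]])

```text
t: 9.1
tcp_pos: [0.4512, -0.0167, -0.0222]
ee_rot: [[-1.0, 0.02, -0.0], [0.02, 1.0, 0.0], [0.0, 0.0, -1.0]]
wrist_force: [0.1, -0.0, -1.0]
finger_gap: -0.0001
```

Call:
send_rows(series=[[0,0,0.004,0],[0,0,0,0],[0,0,0,0]])

```text
t: 9.4
tcp_pos: [0.4512, -0.0166, -0.0231]
ee_rot: [[-1.0, 0.02, -0.0], [0.02, 1.0, 0.0], [0.0, 0.0, -1.0]]
wrist_force: [1.2, 0.3, -0.3]
finger_gap: 0.0
```

Call:
send_rows(series=[[0,0,0.004,0],[0,0,0,0],[0,0,0,0]])

```text
t: 9.7
tcp_pos: [0.4511, -0.0166, -0.0242]
ee_rot: [[-1.0, 0.02, -0.0], [0.02, 1.0, 0.0], [0.0, 0.0, -1.0]]
wrist_force: [0.4, 0.4, 0.2]
finger_gap: -0.0001
```

Call:
send_rows(series=[[0,0,0.004,0],[0,0,0,0],[0,0,0,0]])

```text
t: 10.0
tcp_pos: [0.4511, -0.0166, -0.0252]
ee_rot: [[-1.0, 0.02, -0.0], [0.02, 1.0, 0.0], [0.0, 0.0, -1.0]]
wrist_force: [0.3, -0.4, 0.1]
finger_gap: -0.0001
```

Call:
send_rows(series=[[0,0,0.004,0],[0,0,0,0],[0,0,0,0]])

```text
t: 10.3
tcp_pos: [0.4511, -0.0166, -0.0262]
ee_rot: [[-1.0, 0.02, -0.0], [0.02, 1.0, 0.0], [0.0, 0.0, -1.0]]
wrist_force: [0.3, 1.2, -0.0]
finger_gap: -0.0002
```

Call:
send_rows(series=[[0,0,0.004,0],[0,0,0,0],[0,0,0,0]])

```text
t: 10.6
tcp_pos: [0.4514, -0.0166, -0.0267]
ee_rot: [[-1.0, 0.02, 0.0], [0.02, 1.0, 0.0], [-0.0, 0.0, -1.0]]
wrist_force: [-1.3, 0.5, 4.2]
finger_gap: -0.0001
```

Call:
send_rows(series=[[0,0,0.004,0],[0,0,0,0],[0,0,0,0]])

```text
t: 10.9
tcp_pos: [0.4514, -0.0167, -0.0268]
ee_rot: [[-1.0, 0.02, 0.0], [0.02, 1.0, -0.0], [-0.0, -0.0, -1.0]]
wrist_force: [-5.4, 0.9, 12.2]
finger_gap: 0.0001
```

The floor touch came at reported z = -0.0265, so the real tip z is the reported value + 0.0305, which agrees with the camera. I'll use that from now on. Next is the ring.

```bash
cat >> h.py <<'E'
OFF=np.array([0,0,.0305])
def got(target,yaw=None):
    "target in true coords"
    o=readout.get_obs(); print('true tcp',np.round(np.array(o['tcp_pos'])+OFF,4)); go(np.array(target)-OFF,yaw)
E
python3 -c "
from h import *
_,K,T=load('s7'); print(proj(K,T,[.4401,-.0167,.0213]))
got([.6274,-.0716,.15],4.8)"
```

```text
[[274.07480295 241.12236734]]
true tcp [ 0.4514 -0.0167  0.0037]
t 10.9 pos [ 0.4514 -0.0167 -0.0268] yaw -1.15 gap 0.0001 F [-5.4  0.9 12.2] j [  24.  -16.  -36.    0.  -70. -115.]
delta units [-0.6831 -0.2779 -0.5851] twist units -0.0331
```

Call:
send_rows(series=[[0,0,-0.15,0],[0,0,-0.15,0],[0,0,-0.15,0],[0,0,-0.15,-0.033],[-0.171,-0.07,0,0],[-0.171,-0.07,0,0],[-0.171,-0.07,0,0],[-0.171,-0.07,0,0],[0,0,0,0],[0,0,0,0],[0,0,0,0]], fingers=85)

```text
t: 12.0
tcp_pos: [0.6271, -0.0721, 0.1222]
ee_rot: [[-0.997, -0.083, 0.0], [-0.083, 0.997, 0.0], [-0.0, -0.0, -1.0]]
wrist_force: [0.0, 0.3, 1.2]
finger_gap: 0.0723
```

```bash
python3 -c "
from h import *
got([.6274,-.0716,.075],4.8)
I=snap('scene','s8')['image'];J=snap('top','t8')['image']
cv2.imwrite('pics/c14.png',cv2.resize(I[110:240,170:320],None,fx=4,fy=4)[:,:,::-1])
"
```

```text
true tcp [ 0.6271 -0.0721  0.1527]
t 12.0 pos [ 0.6271 -0.0721  0.1222] yaw 4.78 gap 0.0723 F [0.  0.3 1.2] j [ 12.   7.   2.   0. -85. -97.]
delta units [-0.0014  0.0019  0.3109] twist units -0.0001
```

View pics/c14.png

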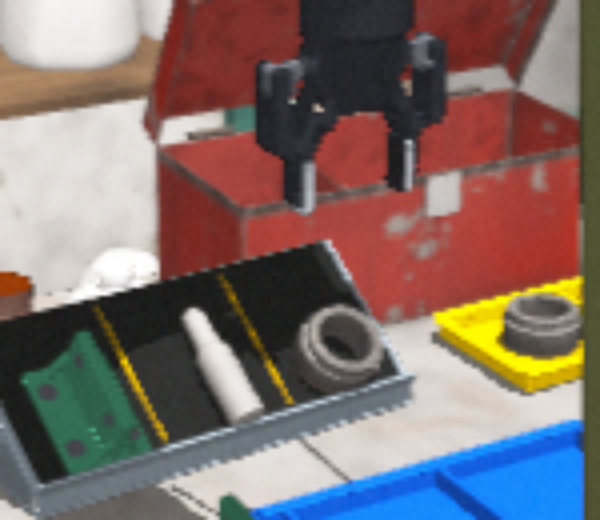

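```bash
python3 -c "
from h import *
_,K,T=load('s8')
x=np.array([.9965,.0837,0]);y=np.array([-.0837,.9965,0]);p=np.array([.6271,-.0721,.1527])
for s in (1,-1):
  for rz in (0,.004,.008,.012): print(s,rz,proj(K,T,p+s*.036*y-.011*x+[0,0,rz]))
print([(170+a/4-.5,110+b/4-.5) for a,b in ((307,208),(408,188))])
"
```

```text
1 0 [[247.63594253 166.61985479]]
1 0.004 [[247.6611655 165.21233  ]]
1 0.008 [[247.68645567 163.80105502]]
1 0.012 [[247.71181332 162.38601486]]
-1 0 [[269.50867363 161.39960708]]
-1 0.004 [[269.56144772 160.02546393]]
-1 0.008 [[269.61435841 158.64776405]]
-1 0.012 [[269.66740623 157.26649363]]
[(246.25, 161.5), (271.5, 156.5)]
```

Call:
send_rows(series=[[-0.001,0.002,0.14,0],[0,0,0.14,0],[0,0,0.09,0],[0,0,0.06,0],[0,0,0,0],[0,0,0.028,0],[0,0,0.024,0],[0,0,0,0],[0,0,0,0]])

```text
t: 13.0
tcp_pos: [0.6279, -0.0717, 0.0019]
ee_rot: [[-0.997, -0.083, 0.001], [-0.083, 0.997, 0.0], [-0.001, 0.0, -1.0]]
wrist_force: [0.1, 0.7, -0.1]
finger_gap: 0.0725
```

```bash
python3 -c "
from h import *
got([.6274,-.0716,.032],4.8)
I=snap('scene','s9')['image']
cv2.imwrite('pics/c15.png',cv2.resize(I[130:240,190:300],None,fx=5,fy=5)[:,:,::-1])
"
```

```text
true tcp [ 0.6279 -0.0717  0.0324]
t 13.0 pos [ 0.6279 -0.0717  0.0019] yaw 4.77 gap 0.0725 F [ 0.1  0.7 -0.1] j [ 12.  11.  -7.   0. -72. -97.]
delta units [0.002  0.0004 0.0016] twist units -0.0002
```

View pics/c15.png

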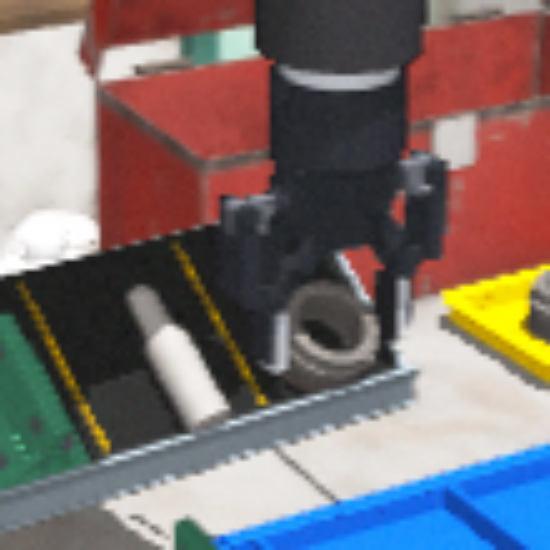

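Call:
send_rows(series=[[0,0,0,0],[0,0,0,0],[0,0,0,0],[0,0,0,0],[0,0,0,0],[0,0,0,0]], fingers=0, force=40)

```text
t: 13.65
tcp_pos: [0.6282, -0.0713, 0.0024]
ee_rot: [[-0.997, -0.084, 0.001], [-0.084, 0.997, 0.0], [-0.001, 0.0, -1.0]]
wrist_force: [-1.3, 3.2, 5.2]
finger_gap: 0.0589
```

Call:
send_rows(series=[[0,0,-0.02,0],[0,0,-0.04,0],[0,0,-0.06,0],[0,0,-0.08,0],[0,0,0,0],[0,0,0,0]])

```text
t: 14.25
tcp_pos: [0.6278, -0.0716, 0.0518]
ee_rot: [[-0.997, -0.083, 0.001], [-0.083, 0.997, 0.001], [-0.001, 0.001, -1.0]]
wrist_force: [-0.5, -0.1, -3.8]
finger_gap: 0.0591
```

```bash
python3 -c "
from h import *
got([.4473,-.130,.12],-1.2)
I=snap('scene','s10')['image']
cv2.imwrite('pics/c16.png',cv2.resize(I[110:240,190:300],None,fx=5,fy=4.5)[:,:,::-1])
"
```

```text
true tcp [ 0.6278 -0.0716  0.0823]
t 14.25 pos [ 0.6278 -0.0716  0.0518] yaw 4.75 gap 0.0591 F [-0.5 -0.1 -3.8] j [ 12.   9.  -4.  -0. -77. -97.]
delta units [ 0.7171 -0.2488 -0.1508] twist units 0.0331
```

View pics/c16.png

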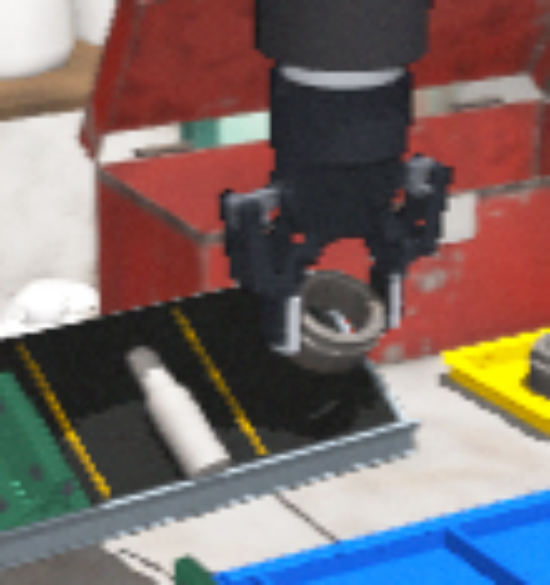

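Call:
send_rows(series=[[0.156,-0.05,-0.04,0.033],[0.156,-0.05,0,0],[0.156,-0.05,0,0],[0.156,-0.05,0,0],[0.156,-0.05,0,0],[0,0,0,0],[0,0,0,0],[0,0,0,0]])

```text
t: 15.1
tcp_pos: [0.433, -0.134, 0.061]
ee_rot: [[-1.0, 0.02, -0.001], [0.02, 1.0, 0.0], [0.001, 0.0, -1.0]]
wrist_force: [0.2, 0.0, -4.4]
finger_gap: 0.0589
```

```bash
python3 -c "
from h import *
got([.431,-.130,.022],-1.2)
I=snap('scene','s11')['image'];J=snap('top','t11')['image']
a=cv2.resize(I[130:270,240:400],None,fx=2.5,fy=3);b=cv2.resize(J[180:280,170:330],None,fx=2.5,fy=4.2)
cv2.imwrite('pics/c17.png',np.hstack([a,b[:420]])[:,:,::-1])
"
```

```text
true tcp [ 0.433  -0.134   0.0915]
t 15.1 pos [ 0.433 -0.134  0.061] yaw -1.16 gap 0.0589 F [ 0.2  0.  -4.4] j [   8.  -20.  -29.   -0.  -80. -100.]
delta units [0.0085 0.0158 0.278 ] twist units 0.0002
```

View pics/c17.png

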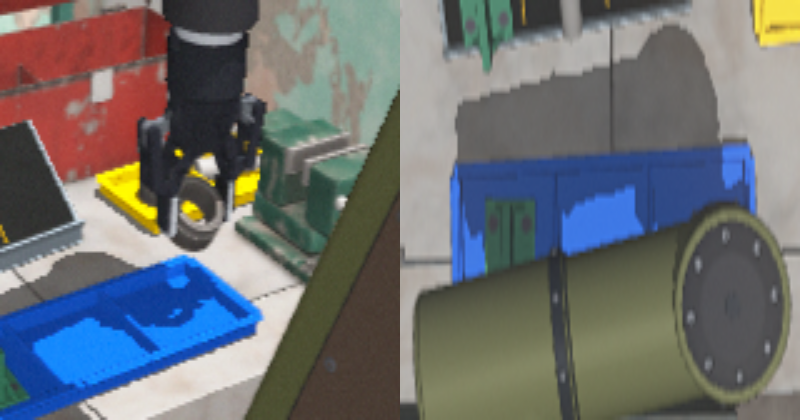

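Call:
send_rows(series=[[0.008,0.012,0.1,0],[0,0,0.1,0],[0,0,0.05,0],[0,0,0.02,0],[0,0,0,0],[0,0,0,0]])

```text
t: 15.8
tcp_pos: [0.4317, -0.1312, -0.005]
ee_rot: [[-1.0, 0.02, 0.001], [0.02, 1.0, -0.0], [-0.001, -0.0, -1.0]]
wrist_force: [0.4, 0.1, -2.0]
finger_gap: 0.059
```

```bash
python3 -c "
from h import *
got([.431,-.131,.017],-1.2)
I=snap('scene','s12')['image']
a=cv2.resize(I[150:260,240:350],None,fx=5,fy=5)
cv2.imwrite('pics/c18.png',a[:,:,::-1])
"
```

```text
true tcp [ 0.4317 -0.1312  0.0255]
t 15.8 pos [ 0.4317 -0.1312 -0.005 ] yaw -1.16 gap 0.059 F [ 0.4  0.1 -2. ] j [   9.  -18.  -35.    0.  -73. -100.]
delta units [0.003  0.0009 0.034 ] twist units 0.0002
```

View pics/c18.png

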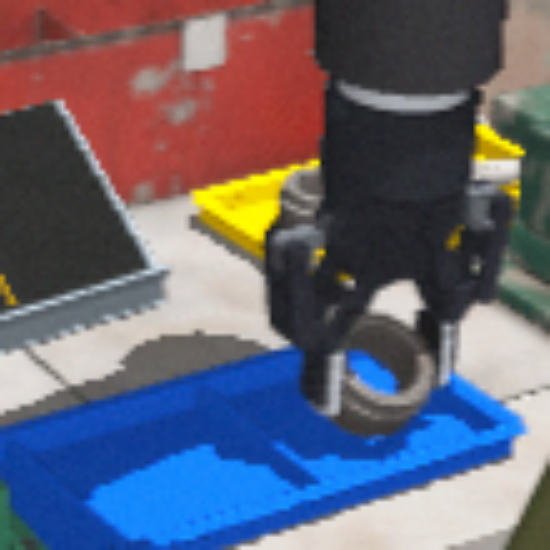

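Call:
send_rows(series=[[0,0,0.016,0],[0,0,0,0],[0,0,0.012,0],[0,0,0,0],[0,0,0,0]], force=25)

```text
t: 16.35
tcp_pos: [0.4308, -0.1311, -0.0132]
ee_rot: [[-1.0, 0.02, -0.0], [0.02, 1.0, 0.0], [0.0, 0.0, -1.0]]
wrist_force: [-0.2, 0.4, -3.4]
finger_gap: 0.0591
```

Call:
send_rows(series=[[0,0,0.008,0],[0,0,0,0],[-0.004,0,0.006,0],[0,0,0,0],[0,0,0,0]])

```text
t: 16.85
tcp_pos: [0.4323, -0.1313, -0.0151]
ee_rot: [[-1.0, 0.02, 0.001], [0.02, 1.0, -0.001], [-0.001, -0.001, -1.0]]
wrist_force: [-5.0, 2.3, 8.6]
finger_gap: 0.0587
```

Call:
send_rows(series=[[-0.008,0,0.006,0],[0,0,0,0],[0,0,0,0]])

```text
t: 17.15
tcp_pos: [0.4347, -0.1314, -0.0161]
ee_rot: [[-1.0, 0.02, 0.001], [0.02, 1.0, -0.001], [-0.001, -0.001, -1.0]]
wrist_force: [-4.1, 2.7, 9.4]
finger_gap: 0.0586
```

Call:
send_rows(series=[[-0.008,0,0.006,0],[0,0,0,0],[0,0,0,0]])

```text
t: 17.45
tcp_pos: [0.437, -0.1315, -0.0174]
ee_rot: [[-1.0, 0.02, 0.002], [0.02, 1.0, -0.001], [-0.002, -0.001, -1.0]]
wrist_force: [-4.1, 1.8, 10.0]
finger_gap: 0.0591
```

```bash
python3 -c "
from h import *
got([.4473,-.131,.002],-1.2)
I=snap('scene','s13')['image']
a=cv2.resize(I[150:260,240:350],None,fx=5,fy=5)
cv2.imwrite('pics/c19.png',a[:,:,::-1])
"
```

```text
true tcp [ 0.437  -0.1315  0.0131]
t 17.45 pos [ 0.437  -0.1315 -0.0174] yaw -1.14 gap 0.0591 F [-4.1  1.8 10. ] j [   9.  -16.  -35.    0.  -71. -100.]
delta units [-0.0411  0.0028  0.0446] twist units 0.0003
```

View pics/c19.png

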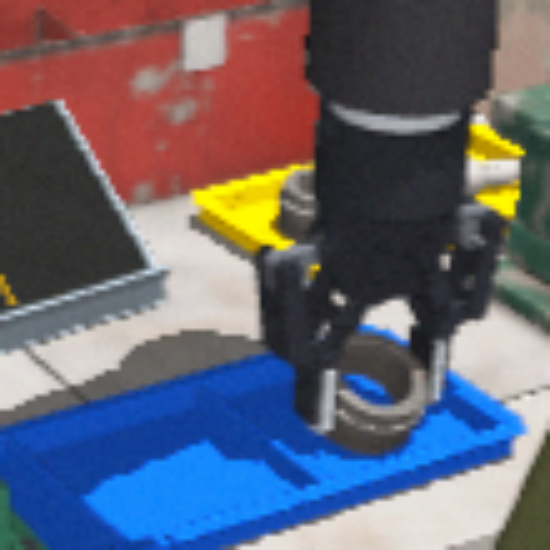

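Call:
send_rows(series=[[-0.006,0,0.008,0],[0,0,0,0],[-0.006,0,0.008,0],[0,0,0,0],[0,0,0,0]])

```text
t: 18.0
tcp_pos: [0.4416, -0.1316, -0.0203]
ee_rot: [[-1.0, 0.019, 0.006], [0.019, 1.0, -0.001], [-0.006, -0.001, -1.0]]
wrist_force: [-0.4, 1.3, 11.0]
finger_gap: 0.059
```

Call:
send_rows(series=[[-0.006,0,0.008,0],[0,0,0,0],[0,0,0,0]])

```text
t: 18.3
tcp_pos: [0.4434, -0.1318, -0.0218]
ee_rot: [[-1.0, 0.019, 0.006], [0.019, 1.0, -0.002], [-0.006, -0.001, -1.0]]
wrist_force: [-1.6, 1.3, 13.9]
finger_gap: 0.059
```

Call:
send_rows(series=[[-0.006,0,0.008,0],[0,0,0,0],[0,0,0,0]])

```text
t: 18.6
tcp_pos: [0.4453, -0.1318, -0.0236]
ee_rot: [[-1.0, 0.019, 0.007], [0.019, 1.0, -0.002], [-0.007, -0.002, -1.0]]
wrist_force: [-0.9, 2.0, 13.8]
finger_gap: 0.0587
```

```bash
python3 -c "
from h import *
got([.4473,-.131,.002],-1.2)
I=snap('scene','s14')['image']
a=cv2.resize(I[150:260,240:350],None,fx=5,fy=5)
cv2.imwrite('pics/c20.png',a[:,:,::-1])
"
```

```text
true tcp [ 0.4453 -0.1318  0.0069]
t 18.6 pos [ 0.4453 -0.1318 -0.0236] yaw -1.1 gap 0.0587 F [-0.9  2.  13.8] j [   9.  -15.  -34.    0.  -70. -100.]
delta units [-0.0079  0.0035  0.0197] twist units 0.0006
```

View pics/c20.png

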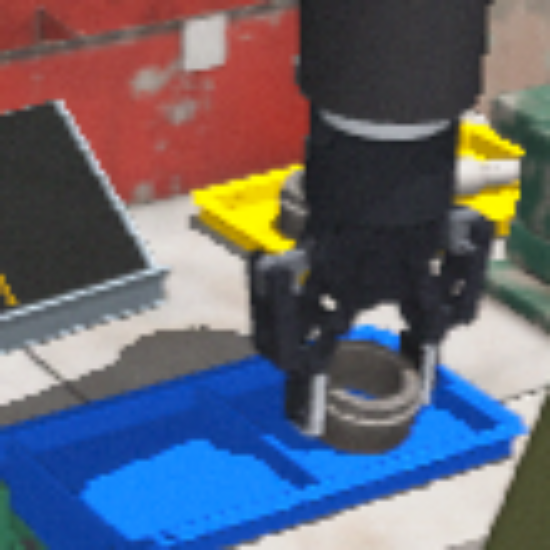

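Call:
send_rows(series=[[-0.004,0,0.008,0],[0,0,0,0],[0,0,0,0]])

```text
t: 18.95
tcp_pos: [0.4469, -0.1319, -0.0252]
ee_rot: [[-1.0, 0.019, 0.008], [0.019, 1.0, -0.002], [-0.008, -0.002, -1.0]]
wrist_force: [1.2, 1.1, 13.7]
finger_gap: 0.059
```

Call:
send_rows(series=[[-0.004,0,0.008,0],[0,0,0,0],[0,0,0,0]])

```text
t: 19.25
tcp_pos: [0.4484, -0.1319, -0.027]
ee_rot: [[-1.0, 0.019, 0.01], [0.019, 1.0, -0.002], [-0.01, -0.002, -1.0]]
wrist_force: [3.1, 0.6, 14.7]
finger_gap: 0.0586
```

```bash
python3 -c "
from h import *
got([.4473,-.131,.002],-1.2)
I=snap('scene','s15')['image']
a=cv2.resize(I[150:260,240:350],None,fx=5,fy=5)
cv2.imwrite('pics/c21.png',a[:,:,::-1])
"
```

```text
true tcp [ 0.4484 -0.1319  0.0035]
t 19.25 pos [ 0.4484 -0.1319 -0.027 ] yaw -1.08 gap 0.0586 F [ 3.1  0.6 14.7] j [   9.  -14.  -34.    0.  -69. -100.]
delta units [0.0046 0.0035 0.0061] twist units 0.0006
```

View pics/c21.png

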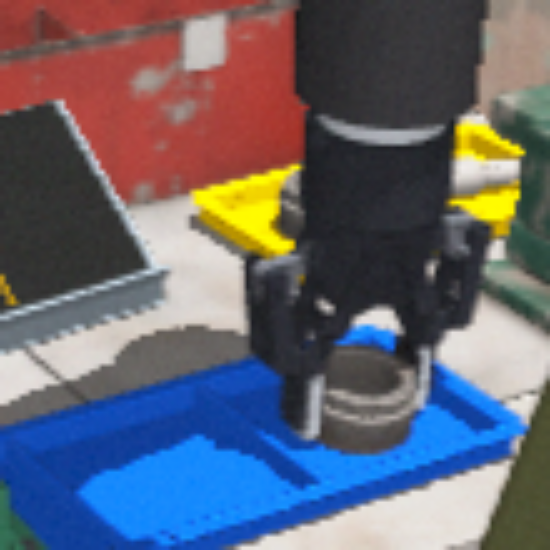

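Call:
send_rows(series=[[-0.002,0,0.006,0],[0,0,0,0],[0,0,0,0]])

```text
t: 19.6
tcp_pos: [0.4493, -0.1319, -0.0281]
ee_rot: [[-1.0, 0.019, 0.01], [0.019, 1.0, -0.002], [-0.01, -0.002, -1.0]]
wrist_force: [2.6, 0.7, 15.5]
finger_gap: 0.0591
```

Call:
send_rows(series=[[0,0,0.004,0],[0,0,0,0],[0,0,0,0]])

```text
t: 19.9
tcp_pos: [0.4498, -0.1319, -0.0288]
ee_rot: [[-1.0, 0.019, 0.011], [0.019, 1.0, -0.002], [-0.011, -0.002, -1.0]]
wrist_force: [4.1, 0.8, 15.4]
finger_gap: 0.0591
```

```bash
python3 -c "
from h import *
got([.4473,-.131,.002],-1.2)
I=snap('scene','s16')['image']
a=cv2.resize(I[200:250,280:335],None,fx=11,fy=11,interpolation=cv2.INTER_CUBIC)
cv2.imwrite('pics/c22.png',a[:,:,::-1])
"
```

```text
true tcp [ 0.4498 -0.1319  0.0017]
t 19.9 pos [ 0.4498 -0.1319 -0.0288] yaw -1.06 gap 0.0591 F [ 4.1  0.8 15.4] j [   9.  -14.  -34.    0.  -69. -100.]
delta units [ 0.0101  0.0035 -0.001 ] twist units 0.0008
```

View pics/c22.png

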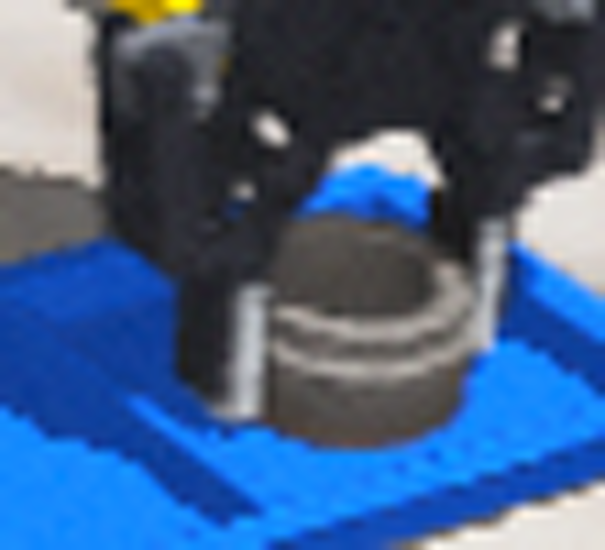

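Call:
send_rows(series=[[0,0,0.006,0],[0,0,0,0],[0,0,0,0]])

```text
t: 20.25
tcp_pos: [0.4504, -0.1319, -0.0297]
ee_rot: [[-1.0, 0.018, 0.013], [0.018, 1.0, -0.002], [-0.013, -0.002, -1.0]]
wrist_force: [4.1, 0.3, 17.3]
finger_gap: 0.0587
```

Call:
send_rows(series=[[0,0,0.006,0],[0,0,0,0],[0,0,0,0]])

```text
t: 20.55
tcp_pos: [0.4511, -0.132, -0.0309]
ee_rot: [[-1.0, 0.018, 0.014], [0.018, 1.0, -0.002], [-0.014, -0.002, -1.0]]
wrist_force: [5.6, 0.8, 17.2]
finger_gap: 0.0591
```

Call:
send_rows(series=[[0,0,-0.004,0],[0,0,0,0],[0,0,0,0],[0,0,0,0]], fingers=78)

```text
t: 20.95
tcp_pos: [0.4471, -0.1314, -0.0336]
ee_rot: [[-1.0, 0.02, 0.006], [0.02, 1.0, -0.001], [-0.006, -0.0, -1.0]]
wrist_force: [2.1, 1.7, 9.6]
finger_gap: 0.0667
```

```bash
python3 -c "
from h import *
got([.4473,-.131,.12],-1.2)
I=snap('scene','s17')['image']
a=cv2.resize(I[200:250,280:335],None,fx=11,fy=11,interpolation=cv2.INTER_CUBIC)
cv2.imwrite('pics/c23.png',a[:,:,::-1])
"
```

```text
true tcp [ 0.4471 -0.1314 -0.0031]
t 20.95 pos [ 0.4471 -0.1314 -0.0336] yaw -1.13 gap 0.0667 F [2.1 1.7 9.6] j [   9.  -14.  -35.    0.  -69. -100.]
delta units [-0.0006  0.0018 -0.4922] twist units 0.0004
```

View pics/c23.png

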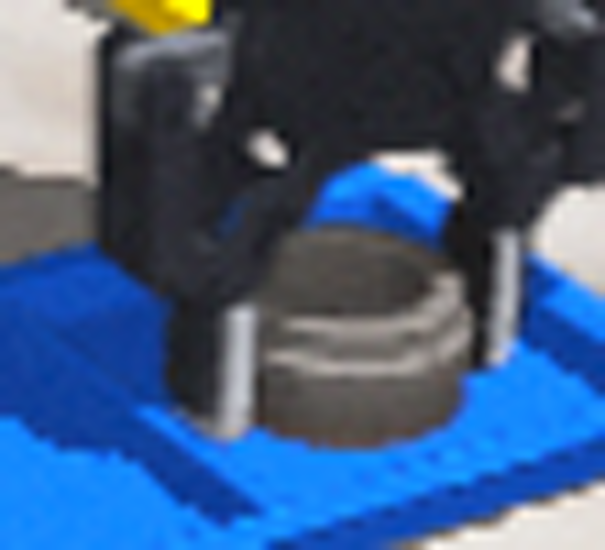

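Call:
send_rows(series=[[0,0,-0.012,0],[0,0,-0.02,0],[0,0,-0.06,0],[0,0,-0.16,0],[0,0,-0.16,0],[0,0,-0.1,0],[0,0,0,0],[0,0,0,0]])

```text
t: 21.8
tcp_pos: [0.4442, -0.1312, 0.0917]
ee_rot: [[-1.0, 0.021, -0.0], [0.021, 1.0, 0.001], [0.0, 0.001, -1.0]]
wrist_force: [-1.3, 0.4, -1.6]
finger_gap: 0.0669
```

```bash
python3 -c "
from h import *
got([.6323,-.006,.13],4.8)
I=snap('scene','s18')['image'];J=snap('top','t18')['image']
a=cv2.resize(I[160:285,190:330],None,fx=3.8,fy=3.8,interpolation=cv2.INTER_CUBIC)
cv2.imwrite('pics/c24.png',a[:,:,::-1])
"
```

```text
true tcp [ 0.4442 -0.1312  0.1222]
t 21.8 pos [ 0.4442 -0.1312  0.0917] yaw -1.18 gap 0.0669 F [-1.3  0.4 -1.6] j [   9.  -19.  -25.   -0.  -83. -100.]
delta units [-0.7918  0.4363 -0.0313] twist units -0.0332
```

View pics/c24.png

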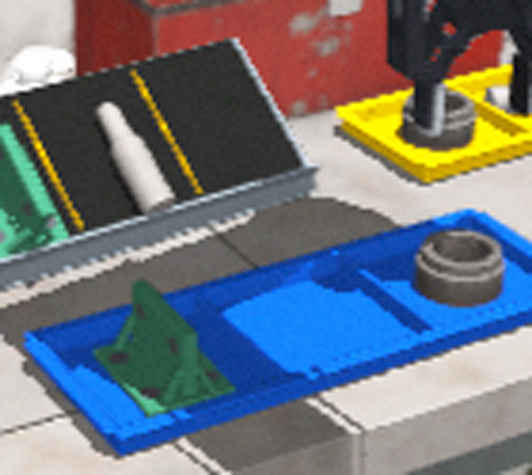

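The ring lies flat in the right bay and the punch hasn't moved. Now the offset approach to the punch, checking the elbow cap against the tailstock before I go low.

Call:
send_rows(series=[[0,0,-0.09,-0.0332],[-0.158,0.088,0,0],[-0.158,0.088,0,0],[-0.158,0.088,0,0],[-0.158,0.088,0,0],[-0.158,0.088,0,0],[0,0,0,0],[0,0,0,0],[0,0,0,0]], fingers=100)

```text
t: 22.8
tcp_pos: [0.6312, -0.0058, 0.1137]
ee_rot: [[-0.997, -0.084, -0.001], [-0.084, 0.997, -0.0], [0.001, -0.0, -1.0]]
wrist_force: [-0.2, -1.0, -0.8]
finger_gap: 0.0853
```

```bash
python3 -c "
from h import *
got([.6323,-.005,.145],4.8)
I=snap('scene','s19')['image'];J=snap('top','t19')['image']
a=cv2.resize(I[0:120,100:220],None,fx=3.3,fy=4,interpolation=cv2.INTER_CUBIC)
b=cv2.resize(J[140:260,70:190],None,fx=3.3,fy=4,interpolation=cv2.INTER_CUBIC)
cv2.imwrite('pics/c25.png',np.hstack([a,b])[:,:,::-1])
"
```

```text
true tcp [ 0.6312 -0.0058  0.1442]
t 22.8 pos [ 0.6312 -0.0058  0.1137] yaw 4.79 gap 0.0853 F [-0.2 -1.  -0.8] j [  18.    7.    1.    0.  -84. -103.]
delta units [-0.0046  0.0026 -0.0032] twist units -0.0
```

View pics/c25.png

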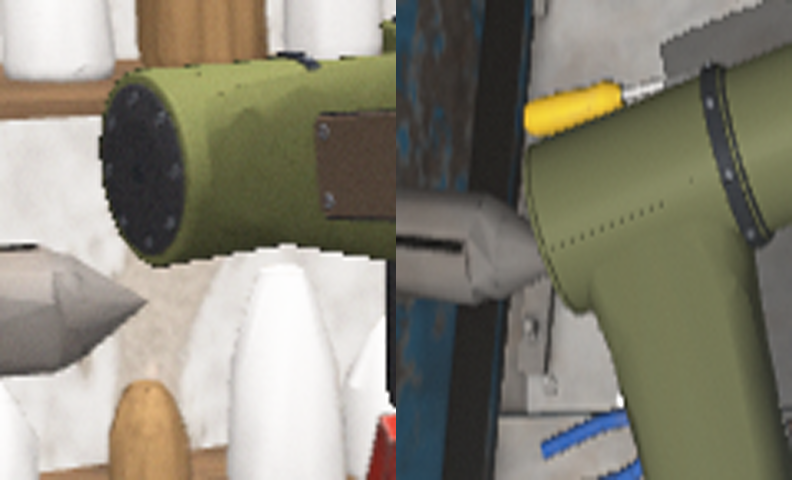

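```bash
python3 -c "
from h import *
_,Kt,Tt=load('top0'); _,Ks,Ts=load('scene0')
print(tri(ray(Kt,Tt,(118.0,198.5)),ray(Ks,Ts,(142.8,41.5))))
"
```

```text
(array([0.55109941, 0.24187919, 0.4925801 ]), np.float64(0.0017371743472427066))
```

Call:
send_rows(series=[[-0.002,0,0.1,0],[0,0,0.1,0],[0,0,0.04,0],[0,0,0,0],[0,0,0,0]])

```text
t: 23.4
tcp_pos: [0.633, -0.0055, 0.056]
ee_rot: [[-0.996, -0.084, 0.002], [-0.084, 0.996, -0.0], [-0.002, -0.0, -1.0]]
wrist_force: [-0.0, -0.1, 0.0]
finger_gap: 0.0856
```

```bash
python3 -c "
from h import *
got([.6323,-.0055,.036],4.8)
I=snap('scene','s20')['image'];J=snap('top','t20')['image']
a=cv2.resize(I[20:240,100:280],None,fx=2.6,fy=2.6,interpolation=cv2.INTER_CUBIC)
b=cv2.resize(J[140:260,70:190],None,fx=2.7,fy=2.6*220/120,interpolation=cv2.INTER_CUBIC)
cv2.imwrite('pics/c26.png',np.hstack([a,b])[:,:,::-1])
"
```

```text
true tcp [ 0.633  -0.0055  0.0865]
t 23.4 pos [ 0.633  -0.0055  0.056 ] yaw 4.8 gap 0.0856 F [-0.  -0.1  0. ] j [  18.    9.   -3.    0.  -78. -103.]
delta units [0.0026 0.0004 0.2022] twist units -0.0
```

View pics/c26.png

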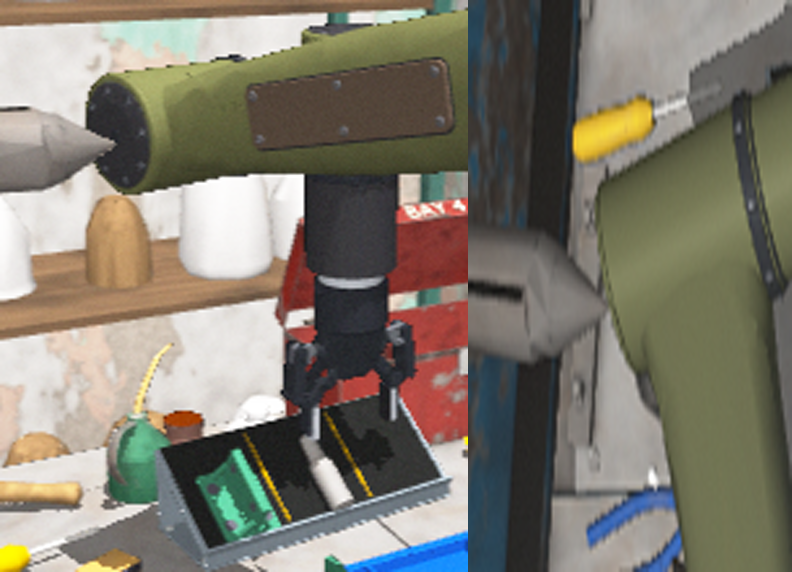

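Call:
send_rows(series=[[0.002,-0.004,0.06,0],[0,0,0.06,0],[0,0,0.03,0],[0,0,0,0],[0,0,0,0]])

```text
t: 24.0
tcp_pos: [0.632, -0.0064, 0.0166]
ee_rot: [[-0.996, -0.084, -0.001], [-0.084, 0.996, -0.0], [0.001, -0.0, -1.0]]
wrist_force: [-0.8, -0.2, 0.9]
finger_gap: 0.0858
```

```bash
python3 -c "
from h import *
got([.6323,-.0065,.036],4.8)
I=snap('scene','s21')['image']
a=cv2.resize(I[150:225,190:270],None,fx=8,fy=8,interpolation=cv2.INTER_CUBIC)
cv2.imwrite('pics/c27.png',a[:,:,::-1])
print(np.round(readout.get_obs()['joint_efforts'],1))
"
```

```text
true tcp [ 0.632  -0.0064  0.0471]
t 24.0 pos [ 0.632  -0.0064  0.0166] yaw 4.81 gap 0.0858 F [-0.8 -0.2  0.9] j [  18.   10.   -6.    0.  -74. -103.]
delta units [-0.0014 -0.0005  0.0443] twist units 0.0001
[ -0.  -41.8  32.8   6.5  -0.   -0. ]
```

View pics/c27.png

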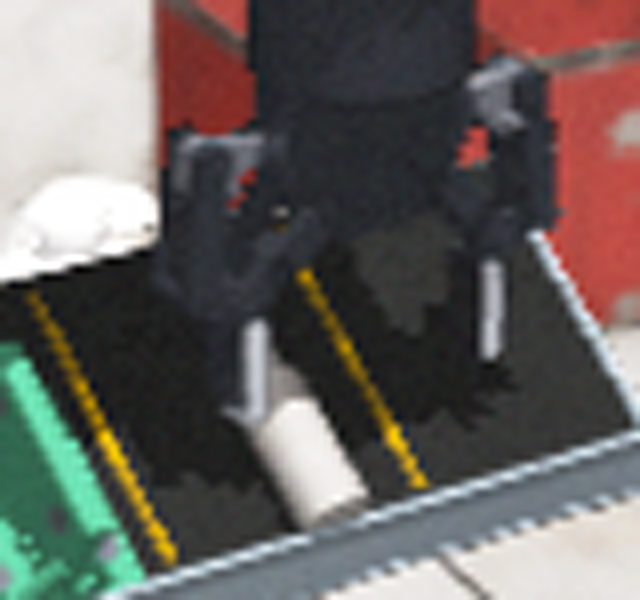

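Call:
send_rows(series=[[0,0,0.02,0],[0,0,0.02,0],[0,0,0,0],[0,0,0,0]])

```text
t: 24.45
tcp_pos: [0.6319, -0.0063, 0.0067]
ee_rot: [[-0.996, -0.084, -0.0], [-0.084, 0.996, -0.0], [0.0, -0.0, -1.0]]
wrist_force: [-0.0, 0.6, 0.8]
finger_gap: 0.0859
```

```bash
python3 -c "
from h import *
got([.6323,-.0065,.036],4.8)
I=snap('scene','s22')['image']
a=cv2.resize(I[150:225,190:270],None,fx=8,fy=8,interpolation=cv2.INTER_CUBIC)
cv2.imwrite('pics/c28.png',a[:,:,::-1])
print(np.round(readout.get_obs()['joint_efforts'],1))
"
```

```text
true tcp [ 0.6319 -0.0063  0.0372]
t 24.45 pos [ 0.6319 -0.0063  0.0067] yaw 4.81 gap 0.0859 F [-0.   0.6  0.8] j [  18.   11.   -6.   -0.  -73. -103.]
delta units [-0.0015 -0.0009  0.0048] twist units 0.0
[ -0.  -42.4  33.    6.6  -0.   -0. ]
```

View pics/c28.png

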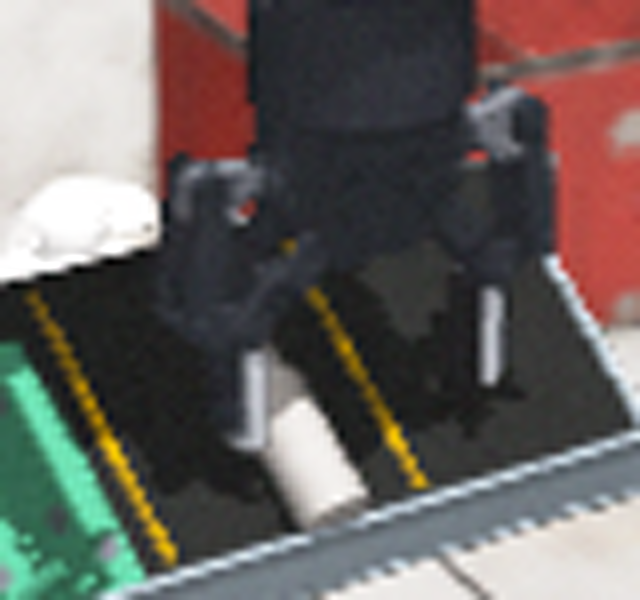

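Call:
send_rows(series=[[0,0,-0.006,0],[0,0,0,0],[0,0,0,0]], fingers=85, force=25)

```text
t: 24.8
tcp_pos: [0.6325, -0.0058, 0.009]
ee_rot: [[-0.996, -0.084, 0.001], [-0.084, 0.996, 0.001], [-0.001, 0.001, -1.0]]
wrist_force: [-0.1, 2.7, 1.5]
finger_gap: 0.0726
```

Call:
send_rows(series=[[0,0,-0.014,0],[0,0,0,0],[0,0,0,0]], fingers=70)

```text
t: 25.1
tcp_pos: [0.6337, -0.0055, 0.0133]
ee_rot: [[-0.996, -0.084, 0.004], [-0.084, 0.996, 0.001], [-0.004, 0.001, -1.0]]
wrist_force: [3.1, 4.2, 4.8]
finger_gap: 0.06
```

Call:
send_rows(series=[[0,0,-0.01,0],[0,0,0,0],[0,0,0,0]], fingers=55)

```text
t: 25.4
tcp_pos: [0.6341, -0.0057, 0.0163]
ee_rot: [[-0.996, -0.084, 0.005], [-0.084, 0.996, 0.001], [-0.005, 0.0, -1.0]]
wrist_force: [3.5, 3.0, 6.5]
finger_gap: 0.0471
```

```bash
python3 -c "
from h import *
got([.6323,-.0065,.036],4.8)
I=snap('scene','s23')['image']
a=cv2.resize(I[150:225,190:270],None,fx=8,fy=8,interpolation=cv2.INTER_CUBIC)
cv2.imwrite('pics/c29.png',a[:,:,::-1])
print(np.round(readout.get_obs()['joint_efforts'],1))
"
```

```text
true tcp [ 0.6341 -0.0057  0.0468]
t 25.4 pos [ 0.6341 -0.0057  0.0163] yaw 4.83 gap 0.0471 F [3.5 3.  6.5] j [  18.   10.   -6.    0.  -74. -103.]
delta units [ 0.0075 -0.0026  0.0432] twist units 0.0002
[ -2.3 -38.4  27.8   6.2  -1.7   0.1]
```

View pics/c29.png

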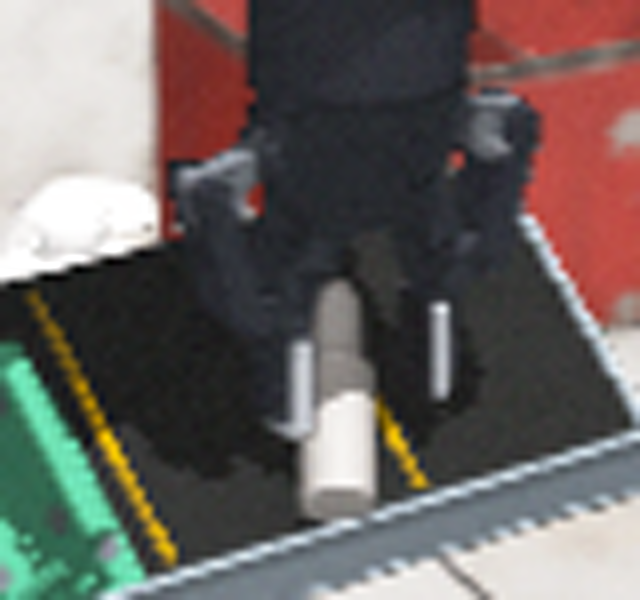

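Call:
send_rows(series=[[0,0,-0.008,0],[0,0,0,0],[0,0,0,0]], fingers=44)

```text
t: 25.75
tcp_pos: [0.6333, -0.0061, 0.0175]
ee_rot: [[-0.996, -0.084, 0.003], [-0.084, 0.996, 0.0], [-0.003, -0.0, -1.0]]
wrist_force: [4.3, 2.3, 6.1]
finger_gap: 0.0374
```

```bash
python3 -c "
from h import *
got([.6323,-.0065,.036],4.8)
I=snap('scene','s24')['image'];J=snap('top','t24')['image']
a=cv2.resize(I[165:225,200:255],None,fx=8,fy=8,interpolation=cv2.INTER_CUBIC)
b=cv2.resize(J[145:205,200:240],None,fx=8,fy=8,interpolation=cv2.INTER_CUBIC)
cv2.imwrite('pics/c30.png',np.hstack([a,b])[:,:,::-1])
"
```

```text
true tcp [ 0.6333 -0.0061  0.048 ]
t 25.75 pos [ 0.6333 -0.0061  0.0175] yaw 4.82 gap 0.0374 F [4.3 2.3 6.1] j [  18.   10.   -6.    0.  -74. -103.]
delta units [ 0.0042 -0.0011  0.0482] twist units 0.0001
```

View pics/c30.png

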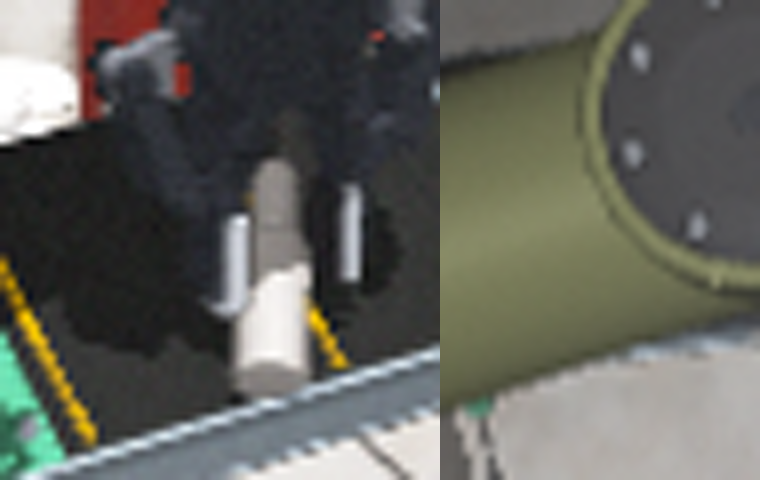

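```bash
python3 -c "
from h import *
_,K,T=load('s24')
f=lambda a,b:(200+a/8-.5,165+b/8-.5)
xl=np.array([.9965,.0837,0]);yl=np.array([-.0837,.9965,0]);c,s=np.cos(np.radians(35)),np.sin(np.radians(35))
n=-s*xl+c*np.array([0,0,1]); up=c*xl+s*np.array([0,0,1])
o=np.array([.609,.0277,.020])+n*.0125
P=[]
for uv in ((275,172),(272,372)):
    a,d=ray(K,T,f(*uv)); t=(n@(o-a))/(n@d); p=a+t*d; P.append(p); print(p,'y_l',yl@(p-o),'along slope',up@(p-o))
d=P[0]-P[1]; print(np.linalg.norm(d),'tilt in slope',np.degrees(np.arctan2(yl@d,up@d)),'yaw horiz',np.degrees(np.arctan2(d[1],d[0])))
"
```

```text
[ 0.67111912 -0.02716157  0.07538852] y_l -0.0598689227272651 along slope 0.07871509140356546
[0.60833749 0.00708602 0.03358937] y_l -0.020486383448334998 along slope 0.005840494682190833
0.08283477225463684 tilt in slope -28.387461203660823 yaw horiz -28.612608978964296
```

Call:
send_rows(series=[[0,0,-0.012,0],[0,0,0,0],[0,0,0,0]], fingers=66)

```text
t: 26.15
tcp_pos: [0.631, -0.0068, 0.0182]
ee_rot: [[-0.997, -0.083, -0.003], [-0.083, 0.997, -0.001], [0.003, -0.0, -1.0]]
wrist_force: [-1.2, 0.1, -0.3]
finger_gap: 0.0561
```

Call:
send_rows(series=[[0.03,0,0,0],[0,0,0.02,0],[0,0,0.02,0],[0,0,0,0],[0,0,0,0]])

```text
t: 26.65
tcp_pos: [0.6244, -0.0069, 0.009]
ee_rot: [[-0.996, -0.084, -0.001], [-0.084, 0.996, -0.0], [0.001, -0.0, -1.0]]
wrist_force: [-0.4, 1.1, 0.7]
finger_gap: 0.0563
```

```bash
python3 -c "
from h import *
got([.6323,-.0065,.036],4.8)
I=snap('scene','s25')['image'];
a=cv2.resize(I[165:225,190:260],None,fx=9,fy=9,interpolation=cv2.INTER_CUBIC)
cv2.imwrite('pics/c31.png',a[:,:,::-1])
"
```

```text
true tcp [ 0.6244 -0.0069  0.0395]
t 26.65 pos [ 0.6244 -0.0069  0.009 ] yaw 4.81 gap 0.0563 F [-0.4  1.1  0.7] j [  18.    9.   -8.   -0.  -73. -103.]
delta units [-0.0317 -0.0009  0.0141] twist units 0.0
```

View pics/c31.png

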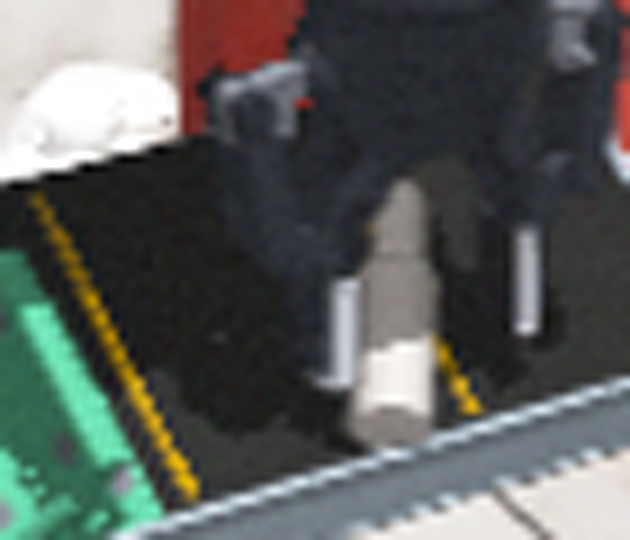

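Call:
send_rows(series=[[0,0,0,0],[0,0,0,0],[0,0,0,0]], fingers=50)

```text
t: 27.0
tcp_pos: [0.6248, -0.0065, 0.0097]
ee_rot: [[-0.996, -0.084, 0.001], [-0.084, 0.996, 0.0], [-0.001, 0.0, -1.0]]
wrist_force: [-0.8, 1.8, 2.5]
finger_gap: 0.0427
```

Call:
send_rows(series=[[0,0,0,0],[0,0,0,0],[0,0,0,0]], fingers=38)

```text
t: 27.3
tcp_pos: [0.6244, -0.0069, 0.0095]
ee_rot: [[-0.996, -0.084, -0.0], [-0.084, 0.996, 0.0], [0.0, 0.0, -1.0]]
wrist_force: [-2.0, 2.4, 3.2]
finger_gap: 0.0324
```

```bash
python3 -c "
from h import *
got([.6323,-.0065,.036],4.8)
I=snap('scene','s26')['image'];
a=cv2.resize(I[165:225,190:260],None,fx=9,fy=9,interpolation=cv2.INTER_CUBIC)
cv2.imwrite('pics/c32.png',a[:,:,::-1])
"
```

```text
true tcp [ 0.6244 -0.0069  0.04  ]
t 27.3 pos [ 0.6244 -0.0069  0.0095] yaw 4.8 gap 0.0324 F [-2.   2.4  3.2] j [  18.    9.   -8.   -0.  -73. -103.]
delta units [-0.0315 -0.001   0.0159] twist units 0.0
```

View pics/c32.png

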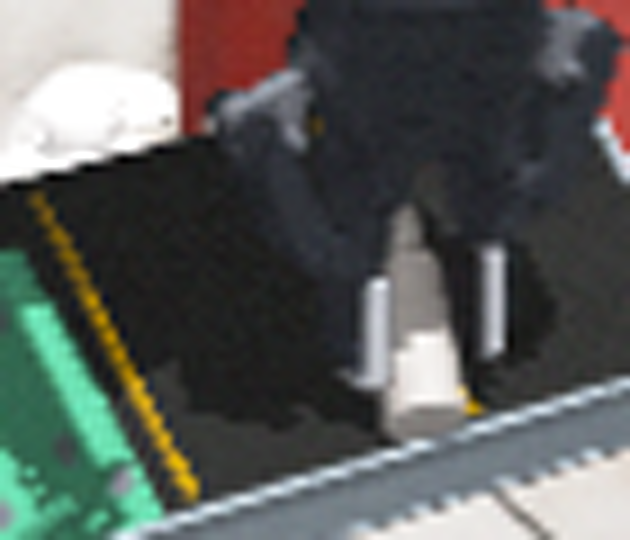

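Thick end has followed and the yaw is recovering. Closing to grip.

Call:
send_rows(series=[[0,0,0,0],[0,0,0,0],[0,0,0,0],[0,0,0,0]], fingers=0, force=30)

```text
t: 27.75
tcp_pos: [0.6246, -0.0073, 0.0098]
ee_rot: [[-0.997, -0.084, 0.0], [-0.084, 0.997, -0.001], [-0.0, -0.001, -1.0]]
wrist_force: [-1.9, -0.7, 5.2]
finger_gap: 0.0241
```

```bash
python3 -c "
from h import *
got([.6323,-.0065,.036],4.8)
I=snap('scene','s27')['image'];
a=cv2.resize(I[165:225,190:260],None,fx=9,fy=9,interpolation=cv2.INTER_CUBIC)
cv2.imwrite('pics/c33.png',a[:,:,::-1])
"
```

```text
true tcp [ 0.6246 -0.0073  0.0403]
t 27.75 pos [ 0.6246 -0.0073  0.0098] yaw 4.79 gap 0.0241 F [-1.9 -0.7  5.2] j [  18.    9.   -8.    0.  -73. -103.]
delta units [-0.0308  0.0006  0.017 ] twist units -0.0
```

View pics/c33.png

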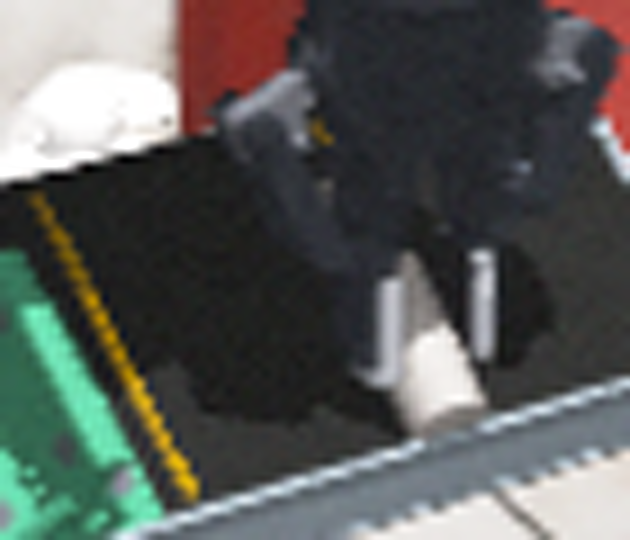

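Call:
send_rows(series=[[0,0,-0.02,0],[0,0,-0.04,0],[0,0,-0.06,0],[0,0,-0.08,0],[0,0,-0.06,0],[0,0,0,0],[0,0,0,0]])

```text
t: 28.5
tcp_pos: [0.6246, -0.0066, 0.0745]
ee_rot: [[-0.996, -0.084, 0.0], [-0.084, 0.996, 0.001], [-0.0, 0.001, -1.0]]
wrist_force: [-0.6, 0.4, -2.4]
finger_gap: 0.0242
```

```bash
python3 -c "
from h import *
got([.425,-.016,.10],-1.2)
I=snap('scene','s28')['image'];
a=cv2.resize(I[140:220,190:260],None,fx=7.5,fy=7.5,interpolation=cv2.INTER_CUBIC)
cv2.imwrite('pics/c34.png',a[:,:,::-1])
"
```

```text
true tcp [ 0.6246 -0.0066  0.105 ]
t 28.5 pos [ 0.6246 -0.0066  0.0745] yaw 4.8 gap 0.0242 F [-0.6  0.4 -2.4] j [  18.    7.   -3.   -0.  -80. -103.]
delta units [ 0.7974 -0.0543  0.0198] twist units 0.0333
```

View pics/c34.png

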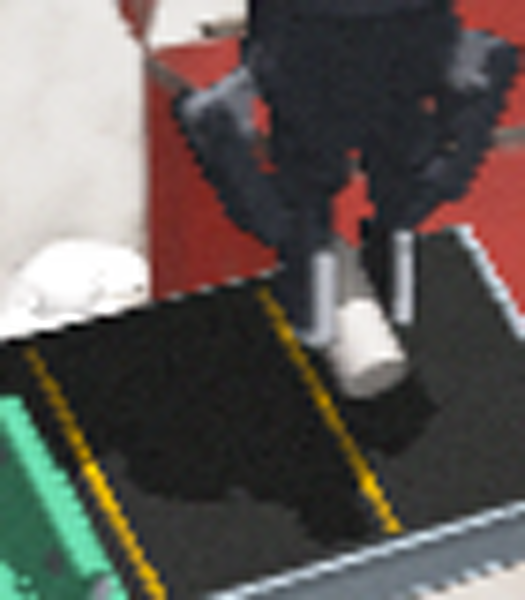

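Call:
send_rows(series=[[0.138,-0.009,0,0.0333],[0.138,-0.009,0,0],[0.138,-0.009,0,0],[0.138,-0.009,0,0],[0.138,-0.009,0,0],[0.138,-0.009,0,0],[0,0,0,0],[0,0,0,0],[0,0,0,0]])

```text
t: 29.45
tcp_pos: [0.4179, -0.0196, 0.074]
ee_rot: [[-1.0, 0.021, -0.001], [0.021, 1.0, -0.0], [0.001, -0.0, -1.0]]
wrist_force: [0.5, 0.8, -2.0]
finger_gap: 0.0235
```

```bash
python3 -c "
from h import *
got([.4175,-.016,.032],-1.2)
I=snap('scene','s29')['image'];
a=cv2.resize(I[150:280,190:330],None,fx=4.4,fy=4.4,interpolation=cv2.INTER_CUBIC)
cv2.imwrite('pics/c35.png',a[:,:,::-1])
"
```

```text
true tcp [ 0.4179 -0.0196  0.1045]
t 29.45 pos [ 0.4179 -0.0196  0.074 ] yaw -1.19 gap 0.0235 F [ 0.5  0.8 -2. ] j [  25.  -27.  -33.   -0.  -84. -117.]
delta units [0.0018 0.0144 0.2898] twist units 0.0001
```

View pics/c35.png

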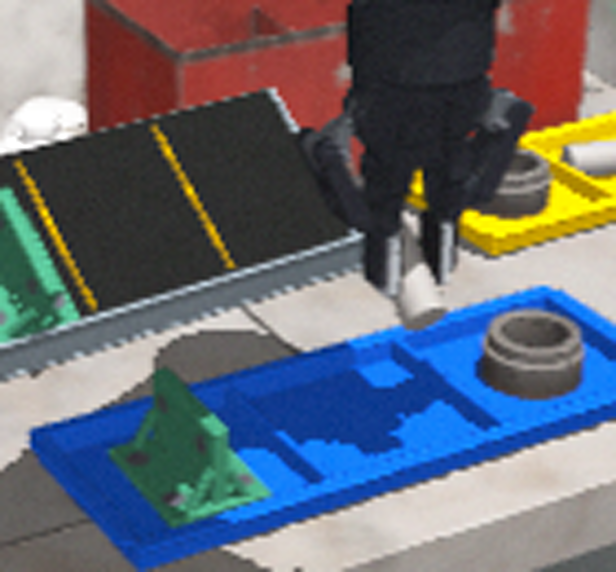

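Call:
send_rows(series=[[0.002,0.014,0.12,0],[0,0,0.1,0],[0,0,0.05,0],[0,0,0.02,0],[0,0,0,0],[0,0,0,0]], force=25)

```text
t: 30.1
tcp_pos: [0.4181, -0.0161, 0.003]
ee_rot: [[-1.0, 0.021, 0.001], [0.021, 1.0, 0.0], [-0.001, 0.0, -1.0]]
wrist_force: [-0.1, -0.6, -1.9]
finger_gap: 0.024
```

```bash
python3 -c "
from h import *
got([.4175,-.016,.0243],-1.2)
I=snap('scene','s30')['image'];
a=cv2.resize(I[190:270,220:320],None,fx=6.5,fy=6.5,interpolation=cv2.INTER_CUBIC)
cv2.imwrite('pics/c36.png',a[:,:,::-1])
"
```

```text
true tcp [ 0.4181 -0.0161  0.0335]
t 30.1 pos [ 0.4181 -0.0161  0.003 ] yaw -1.19 gap 0.024 F [-0.1 -0.6 -1.9] j [  26.  -24.  -39.    0.  -75. -117.]
delta units [0.0024 0.0003 0.0369] twist units 0.0001
```

View pics/c36.png

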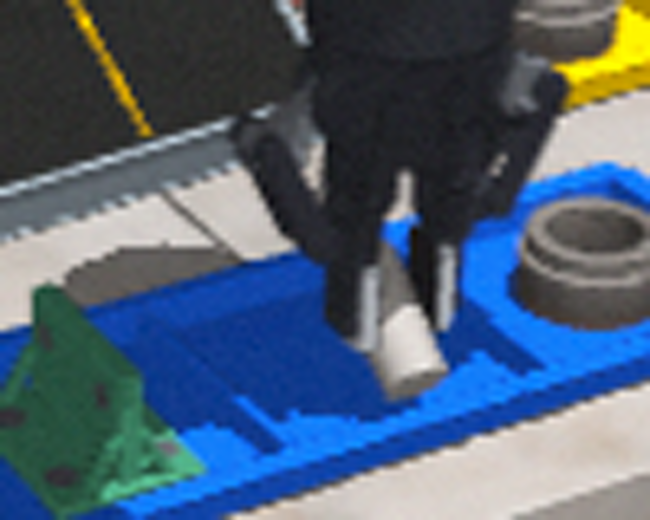

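Call:
send_rows(series=[[0,0,0.014,0],[0,0,0,0],[0,0,0.014,0],[0,0,0,0],[0,0,0,0]])

```text
t: 30.65
tcp_pos: [0.4172, -0.0162, -0.0052]
ee_rot: [[-1.0, 0.021, -0.0], [0.021, 1.0, -0.0], [0.0, -0.0, -1.0]]
wrist_force: [0.8, -0.5, -2.0]
finger_gap: 0.0238
```

Call:
send_rows(series=[[0,0,0.008,0],[0,0,0,0],[0,0,0,0]])

```text
t: 30.95
tcp_pos: [0.4173, -0.0161, -0.007]
ee_rot: [[-1.0, 0.021, 0.0], [0.021, 1.0, 0.0], [-0.0, 0.0, -1.0]]
wrist_force: [0.2, -0.3, -2.5]
finger_gap: 0.0237
```

Call:
send_rows(series=[[-0.006,0,0.008,0],[0,0,0,0],[0,0,0,0]])

```text
t: 31.25
tcp_pos: [0.4192, -0.0161, -0.0086]
ee_rot: [[-1.0, 0.021, 0.001], [0.021, 1.0, 0.0], [-0.001, 0.0, -1.0]]
wrist_force: [-1.3, -0.3, 3.6]
finger_gap: 0.0237
```

Call:
send_rows(series=[[-0.008,0,0.008,0],[0,0,0,0],[-0.008,0,0.008,0],[0,0,0,0],[0,0,0,0]])

```text
t: 31.75
tcp_pos: [0.4238, -0.0161, -0.012]
ee_rot: [[-1.0, 0.021, 0.002], [0.021, 1.0, 0.0], [-0.002, 0.0, -1.0]]
wrist_force: [-1.1, 1.7, 5.9]
finger_gap: 0.0239
```

Call:
send_rows(series=[[-0.007,0,0.008,0],[0,0,0,0],[-0.006,0,0.008,0],[0,0,0,0],[0,0,0,0]])

```text
t: 32.25
tcp_pos: [0.4275, -0.0163, -0.0157]
ee_rot: [[-1.0, 0.02, 0.003], [0.02, 1.0, 0.0], [-0.003, 0.0, -1.0]]
wrist_force: [0.7, 0.4, 6.4]
finger_gap: 0.024
```

```bash
python3 -c "
from h import *
got([.430,-.016,.010],-1.2)
I=snap('scene','s31')['image'];
a=cv2.resize(I[190:270,220:320],None,fx=6.5,fy=6.5,interpolation=cv2.INTER_CUBIC)
cv2.imwrite('pics/c37.png',a[:,:,::-1])
"
```

```text
true tcp [ 0.4275 -0.0163  0.0148]
t 32.25 pos [ 0.4275 -0.0163 -0.0157] yaw -1.17 gap 0.024 F [0.7 0.4 6.4] j [  25.  -22.  -39.    0.  -73. -116.]
delta units [-0.0099  0.0012  0.0193] twist units 0.0002
```

View pics/c37.png

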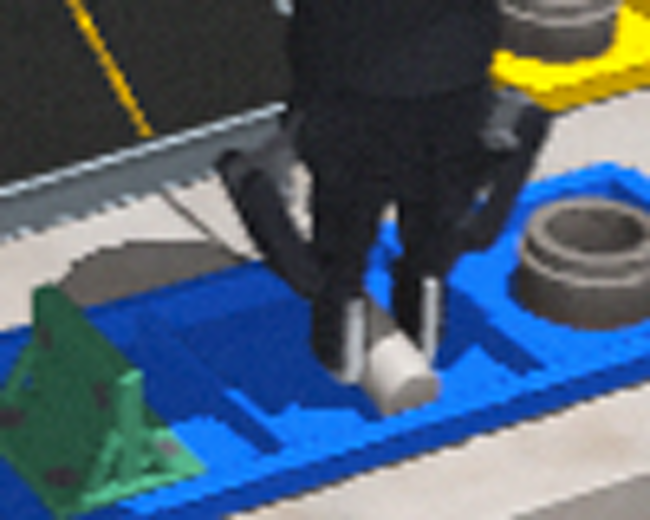

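Pivoting smoothly at about 6–8 N. Continuing.

Call:
send_rows(series=[[-0.006,0,0.008,0],[0,0,0,0],[-0.004,0,0.008,0],[0,0,0,0],[0,0,0,0]])

```text
t: 32.8
tcp_pos: [0.4304, -0.0164, -0.0195]
ee_rot: [[-1.0, 0.02, 0.004], [0.02, 1.0, -0.0], [-0.004, -0.0, -1.0]]
wrist_force: [3.0, -0.4, 6.1]
finger_gap: 0.0238
```

Call:
send_rows(series=[[-0.002,0,0.006,0],[0,0,0,0],[0,0,0,0]])

```text
t: 33.1
tcp_pos: [0.4311, -0.0164, -0.0207]
ee_rot: [[-1.0, 0.02, 0.005], [0.02, 1.0, -0.0], [-0.005, -0.0, -1.0]]
wrist_force: [2.3, 0.2, 5.9]
finger_gap: 0.024
```

```bash
python3 -c "
from h import *
got([.430,-.016,.010],-1.2)
I=snap('scene','s32')['image'];
a=cv2.resize(I[190:270,220:320],None,fx=6.5,fy=6.5,interpolation=cv2.INTER_CUBIC)
cv2.imwrite('pics/c38.png',a[:,:,::-1])
"
```

```text
true tcp [ 0.4311 -0.0164  0.0098]
t 33.1 pos [ 0.4311 -0.0164 -0.0207] yaw -1.15 gap 0.024 F [2.3 0.2 5.9] j [  25.  -21.  -39.    0.  -72. -116.]
delta units [ 0.0046  0.0014 -0.0009] twist units 0.0003
```

View pics/c38.png

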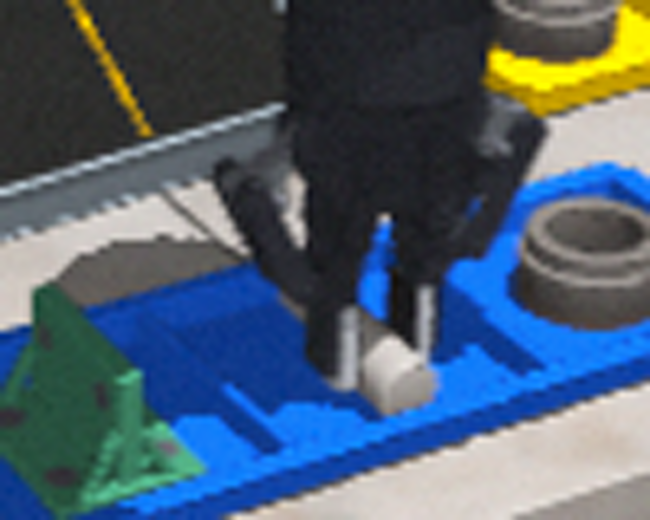

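Call:
send_rows(series=[[0,0,0.006,0],[0,0,0,0],[0,0,0,0]])

```text
t: 33.45
tcp_pos: [0.4316, -0.0165, -0.0214]
ee_rot: [[-1.0, 0.02, 0.006], [0.02, 1.0, -0.0], [-0.006, -0.0, -1.0]]
wrist_force: [0.3, -0.4, 9.9]
finger_gap: 0.0241
```

Call:
send_rows(series=[[0,0,0.006,0],[0,0,0,0],[0,0,0,0]])

```text
t: 33.75
tcp_pos: [0.4318, -0.0165, -0.0215]
ee_rot: [[-1.0, 0.02, 0.006], [0.02, 1.0, -0.001], [-0.006, -0.001, -1.0]]
wrist_force: [-5.2, 0.8, 19.9]
finger_gap: 0.0238
```

The force jumped at the expected height, so the punch is flat. I'll relieve the press, then release.

Call:
send_rows(series=[[0,0,-0.008,0],[0,0,0,0],[0,0,0,0]])

```text
t: 34.05
tcp_pos: [0.4314, -0.0164, -0.0214]
ee_rot: [[-1.0, 0.02, 0.005], [0.02, 1.0, -0.0], [-0.005, 0.0, -1.0]]
wrist_force: [1.5, -0.7, 9.5]
finger_gap: 0.0239
```

```bash
python3 -c "
from h import *
got([.430,-.016,.010],-1.2)
I=snap('scene','s33')['image'];
a=cv2.resize(I[190:270,220:320],None,fx=6.5,fy=6.5,interpolation=cv2.INTER_CUBIC)
cv2.imwrite('pics/c39.png',a[:,:,::-1])
"
```

```text
true tcp [ 0.4314 -0.0164  0.0091]
t 34.05 pos [ 0.4314 -0.0164 -0.0214] yaw -1.15 gap 0.0239 F [ 1.5 -0.7  9.5] j [  25.  -21.  -39.    0.  -72. -116.]
delta units [ 0.0056  0.0013 -0.0036] twist units 0.0003
```

View pics/c39.png

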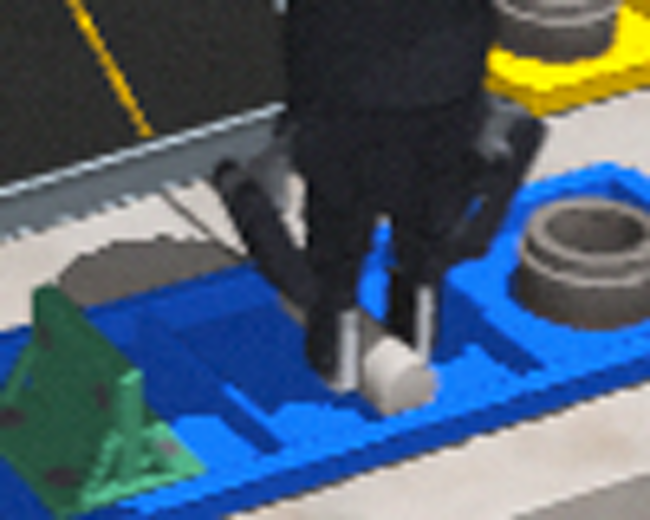

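Call:
send_rows(series=[[0,0,-0.004,0],[0,0,0,0],[0,0,0,0]], fingers=34)

```text
t: 34.4
tcp_pos: [0.4284, -0.0165, -0.0234]
ee_rot: [[-1.0, 0.021, -0.001], [0.021, 1.0, -0.0], [0.001, -0.0, -1.0]]
wrist_force: [-0.5, -0.1, 0.3]
finger_gap: 0.0288
```

Call:
send_rows(series=[[0,0,0,0],[0,0,0,0],[0,0,0,0]], fingers=50)

```text
t: 34.7
tcp_pos: [0.4289, -0.0164, -0.0228]
ee_rot: [[-1.0, 0.021, -0.0], [0.021, 1.0, -0.0], [0.0, -0.0, -1.0]]
wrist_force: [1.1, -0.5, -0.7]
finger_gap: 0.0426
```

Call:
send_rows(series=[[0,0,-0.012,0],[0,0,-0.03,0],[0,0,-0.08,0],[0,0,-0.16,0],[0,0,-0.16,0],[0,0,-0.16,0],[0,0,-0.16,0],[0,0,0,0],[0,0,0,0]])

```text
t: 35.6
tcp_pos: [0.4294, -0.0161, 0.1691]
ee_rot: [[-1.0, 0.021, 0.002], [0.021, 1.0, 0.001], [-0.002, 0.001, -1.0]]
wrist_force: [-0.1, 0.4, -1.0]
finger_gap: 0.0428
```

```bash
python3 -c "
from h import *
got([.35,-.35,.25],None)
I=snap('scene','s34')['image'];
a=cv2.resize(I[150:285,180:330],None,fx=5,fy=4.4,interpolation=cv2.INTER_CUBIC)
cv2.imwrite('pics/c40.png',a[:,:,::-1])
"
```

```text
true tcp [ 0.4294 -0.0161  0.1996]
t 35.6 pos [ 0.4294 -0.0161  0.1691] yaw -1.19 gap 0.0428 F [-0.1  0.4 -1. ] j [  25.  -25.  -22.   -0.  -93. -116.]
delta units [ 0.29   -1.3418 -0.2014] twist units 0.0
```

View pics/c40.png

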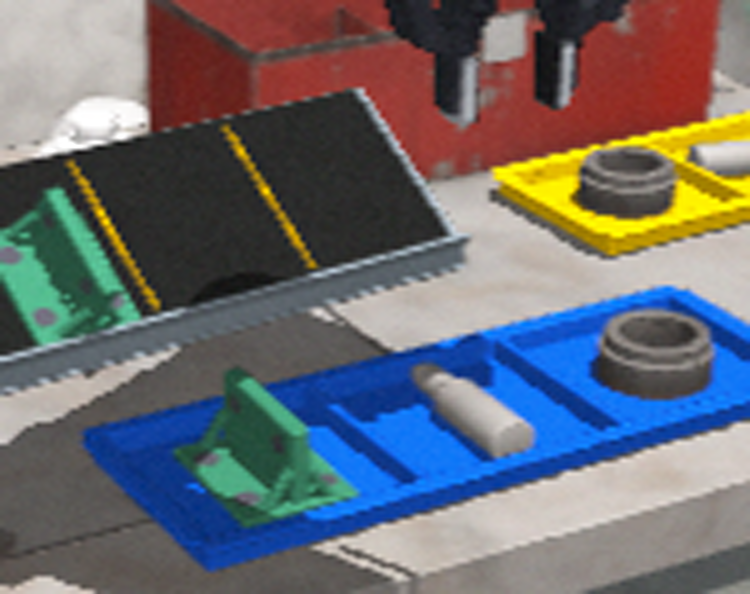

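Call:
send_rows(series=[[0,0,-0.16,0],[0,0,-0.1,0],[0.04,-0.16,0,0],[0.04,-0.16,0,0],[0.04,-0.16,0,0],[0.04,-0.16,0,0],[0.04,-0.16,0,0],[0.04,-0.16,0,0],[0.04,-0.16,0,0],[0,0,0,0],[0,0,0,0]])

```text
t: 36.75
tcp_pos: [0.3523, -0.2954, 0.2313]
ee_rot: [[-1.0, 0.023, -0.003], [0.023, 1.0, 0.001], [0.003, 0.001, -1.0]]
wrist_force: [0.7, 0.0, -0.3]
finger_gap: 0.0427
```

```bash
python3 -c "
from h import *
got(None) if 0 else go(None)
I=snap('scene','s35')['image'];J=snap('top','t35')['image']
b=cv2.resize(J[140:270,175:325],None,fx=5,fy=4.5,interpolation=cv2.INTER_CUBIC)
cv2.imwrite('pics/c41.png',b[:,:,::-1])
cv2.imwrite('pics/c42.png',cv2.resize(I,(640,480))[:,:,::-1])
"
```

```text
t 36.75 pos [ 0.3523 -0.2954  0.2313] yaw -1.34 gap 0.0427 F [ 0.7  0.  -0.3] j [-15. -19. -11.  -0. -98. -77.]
```

View pics/c41.png

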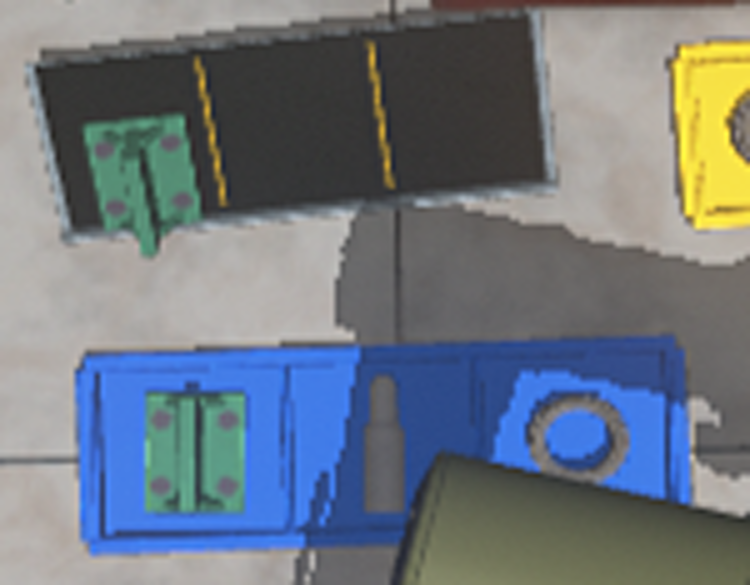

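View pics/c42.png

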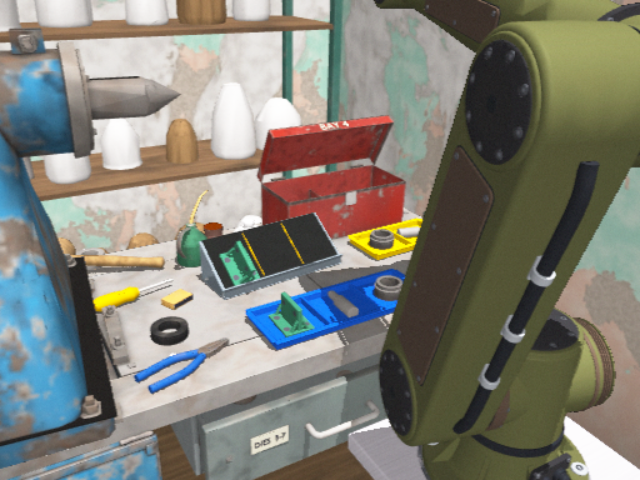

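```bash
python3 -c "
from h import *
J,K,T=load('t35')
f=lambda a,b:(175+a/5-.5,140+b/4.5-.5)
print('tip',onz(K,T,f(382,375),.0165),'thick',onz(K,T,f(383,512),.0165),'ring top c',onz(K,T,f(578,438),.034))
# two-view heights
I,Ks,Ts=load('s34'); g=lambda a,b:(180+a/5-.5,150+b/4.4-.5)
print('punch tip',tri(ray(K,T,f(382,380)),ray(Ks,Ts,g(422,376))),'ring top centre',tri(ray(K,T,f(578,438)),ray(Ks,Ts,g(657,342))))
print('punch thick face centre',tri(ray(K,T,f(383,512)),ray(Ks,Ts,g(514,438))))
# static check on green
A=load('top0')[0]
def c(I,box):
    x0,y0,x1,y1=box; h=cv2.cvtColor(I[y0:y1,x0:x1],cv2.COLOR_RGB2HSV); m=((h[...,0]>60)&(h[...,0]<90)&(h[...,1]>70)).astype(np.uint8); M=cv2.moments(m,True); return M['m10']/M['m00']+x0,M['m01']/M['m00']+y0,M['m00']
for b in ((180,155,225,200),(195,215,230,262)): print(np.round(c(A,b),2),np.round(c(J,b),2))
d=cv2.absdiff(A,J).max(2)[140:200,300:395]; print('yellow diff',(d>60).sum())
d=cv2.absdiff(A,J).max(2)[90:200,100:215]; print('left/can/match diff',(d>60).sum())
"
```

```text
tip [ 0.49531248 -0.01643571  0.0165    ] thick [ 0.40488184 -0.0153736   0.0165    ] ring top c [ 0.45203597 -0.13177387  0.034     ]
punch tip (array([ 0.49130416, -0.01729436,  0.01252529]), np.float64(0.0025009631449719938)) ring top centre (array([ 0.4507009 , -0.13360741,  0.02482649]), np.float64(0.003533903995955004))
punch thick face centre (array([ 0.40435947, -0.01634046,  0.01820904]), np.float64(0.002210530969379483))
[203.2  178.11 427.  ] [203.19 178.13 431.  ]
[213.59 240.15 409.  ] [213.62 240.17 414.  ]
yellow diff 130
left/can/match diff 0
```

```bash
python3 -c "
from h import *
A=load('top0')[0][130:200,295:400];J=load('t35')[0][130:200,295:400]
cv2.imwrite('pics/c43.png',cv2.resize(np.vstack([A,J]),None,fx=4,fy=4)[:,:,::-1])
"
```

```text
(no output)
```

View pics/c43.png

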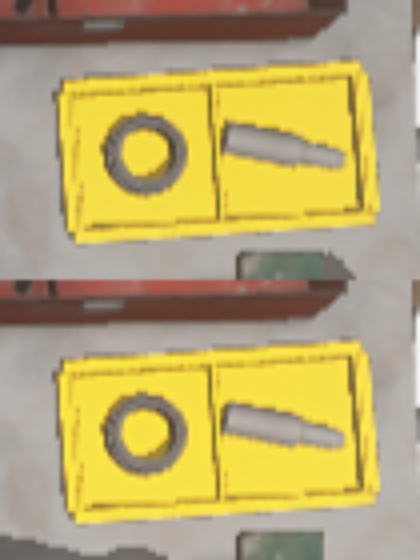

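The yellow tray is unchanged; the pixel difference was only shadow. Handing in.

```bash
python3 -c "
from h import *
print(r.job_done())"
```

```text
the job is handed in; nothing more can be done
None
```

The kit is complete and handed in at about 37 s. The blue tray already held the bracket in its left bay, so I left the ledge bracket where it was. I put the punch in the middle bay and the ring in the right bay. Each was pivoted flat against the floor in the grip, with at most about 20 N at the wrist, before release.

**Last checks:**
- **Punch:** it measures 90 mm end to end and lies centred in x from 0.405 to 0.495 m, with its axis about 12–18 mm up (16.5 mm expected).
- **Ring:** its centre is at about (0.45, -0.132). It looks flat in the picture, but its top triangulated at only 25 mm where 34 mm was expected. I put that down to a coarse pixel pick, as the two rays missed each other by 3.5 mm.
- **Things to leave alone:** both brackets are within 0.03 px of their first positions, and the oil can and matchbox area shows no change. The yellow tray's pixel difference came from shadow only.

**What disagreed along the way:**
- **TCP height:** the reported TCP read 30.5 mm too low. I saw it in the scene camera, confirmed it by touching the bay floor with the fingers, and corrected for it.
- **Tailstock:** going straight down on the punch would have put the elbow on the lathe tailstock. I drew the punch to the right with the left finger first. That turned it by about 28° on the ledge, so I moved the grasp nearer its thick end to straighten it. The elbow passed with about 10 mm to spare by my measurement.

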